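# Sweep the cufflinks into the catch-all

### The arm

A 7-joint arm with a two-finger parallel gripper is mounted at the origin on the work surface. World frame = base frame: x ahead of the robot, y to its left, z up, the work surface at z = 0. Lengths are in mm, angles in degrees, forces in N, time in s.
With the tool pointing down it reaches from about 425 to 875 mm from the base axis. Payload 8.4 kg.
Tool frame: the origin (TCP) lies at the very end of the fingers, on their centre line; the grasp point (between the pads) lies 19 mm behind it; z points along the fingers, y is the direction in which the jaws open and shut (so a half turn about z gives the same grasp; the last joint's range is limited). The gripper opens to 85 mm and grips with 20 to 120 N. Pads are 22 mm wide; open, the fingers measure 114 mm over their backs; the gripper's body (76 mm by 85 mm) begins 54 mm behind the grasp point. The pads swing forward as they close: fully open they stand 13 mm farther back than shut.
Start: joints at [-82.747, 19.091, 2.286, 83.961, -0.768, 76.965, -3.352], TCP at [145.529, 633.469, 196.608] pointing down, gripper open.
Joint ranges: [-147.57, 147.57], [-21.85, 119.76], [-74.77, 79.35], [14.55, 137.4], [-85.83, 265.84], [4.83, 119.75], [-152.11, 152.11]. Speed limits (degrees/s): [127.2, 127.2, 159.86, 159.86, 180, 180, 180].

### API

Orientations are given as [roll, pitch, yaw] about the fixed x, y, z axes, in that order (R = Rz(yaw) Ry(pitch) Rx(roll)).
In Python, from station import sensors, optics, order gives the robot as it stands.
- The arm moves only by the tool servo_tool, never from a script. Its argument "motion" is a list of rows, each an object with "gripper": the opening, from -1 (shut) to 1 (fully open); "linear": the shift along the tool's x, y, z in m, a list of three; "twist": the turn about the tool's z in rad. A call has 1 to 20 rows; each row is the pose to reach, as a shift and turn from the pose measured when the call began, along the tool's axes at that moment; what a row does not reach only later rows make up. A row lasts 1/12 s, in which the tool goes at most 41.7 mm and 7.16 degrees, less where a joint would pass 70% of its speed; a pose out of reach is approached as far as the arm can. A call with a gripper value outside its range is refused whole. The fingers move at their own pace and stop on an object; the grip force is fixed at half the most. Time passes only in rows, so rows that repeat a pose let the fingers close. It gives the time, the measured TCP pose, the force and the opening at its end, in the units of the state.
- sensors.state(): the state, without advancing time (a new reading comes with each control period).
- optics.camera(name): name is "scene" or "top"; returns (picture, depth): 384x512x3 uint8, red, green, blue; 384x512 float32, mm along the optical axis (not along the pixel's ray), 0 where there is no reading.
- optics.camera_model(name): a dict with "fov_y" (degrees; the focal length in pixels is half the picture's height over the tangent of half this angle, whatever the lens; pixels are square), "cx", "cy" (the principal point, pixels), "D" ([k1, k2, p1, p2, k3] as OpenCV has them; the pictures are not rectified), "R" (3x3) and "t" (3): a world point X has camera coordinates R X + t. Camera axes: x right, y down, z forward; pixel columns grow to the right and rows downward; lengths in mm; the calibration is good to about 2 mm. A picture is of the moment at which its call begins. camera_model takes no time and is no camera call.
- order.close_job(): hands the job in, once; it reports no verdict.
The state is a dict: "time_s": time; "joint_positions": joint angles; "dq": joint speeds; "joint_efforts": joint torques, N m; "tcp_pos": TCP position; "tool_rot": TCP orientation; "contact_force": force on the tool from outside, world axes, zero at the start; "ft_torque": the same for the moment, N m; "gripper_width": finger opening in mm.
Only numpy, scipy, OpenCV 4.12 (cv2) and the standard library are available. Lean on these libraries where they do the work, as an engineer would, in place of code of your own. Each camera call takes 0.05 s, during which the arm holds its last target.

### The job

With closed fingers, sweep the two silver cufflinks across the marble tray and over its open front edge, so that both drop into the low wooden catch-all tucked under that edge. Only push them: do not pick them up. Leave the bracelet, the hair clip and everything else where they are.

Things in the scene. Friction and masses are not known exactly. Their poses are not given: they have to be found in the camera images.
- cuff_a_mid (a point): one silver cufflink standing face-down on the marble: round face 22 mm across and 4 mm thick underneath, thin post, and a 20 x 7 mm toggle bar across the top, 19 mm tall in all, about 18 g, slides freely; this point is on its axis, 9 mm above the underside
- cuff_b_mid (a point): the other silver cufflink, the same as the first, standing face-down on the marble: round face 22 mm across and 4 mm thick underneath, thin post, and a 20 x 7 mm toggle bar across the top, 19 mm tall in all, about 18 g, slides freely; this point is on its axis, 9 mm above the underside
- tray: fixed white marble tray on four short feet, 240 mm along its x and 500 mm along its y; origin at the centre, at the level of the chest top. Flat upper face 36 mm above the origin, slab 12 mm thick. The front edge (x = -120 mm, the side nearer the robot) is open; the back and both ends carry a rim 10 mm wide and 6 mm high standing on the upper face
- catchall: fixed low open wooden tray with a grey lining, 100 mm along its x and 270 mm along its y, 22 mm high, walls 6 mm, lined floor 8 mm above the chest top; origin at the centre of its underside, axes parallel to the marble tray's. Its back wall (+x) is tucked about 12 mm under the marble's open front edge; it may sit up to 30 mm off the marble tray's middle along y, so its ends do not match the marble tray's ends
- bracelet: loose bracelet, a ring of glass beads lying flat on the marble tray, 63 mm outside diameter, 11 mm high; origin at its centre, underside. To be left alone
- clip: loose tortoiseshell claw hair clip standing on its teeth on the marble tray, 25 x 52 mm (its x, y), 31 mm high; origin at its centre, underside. To be left alone
- dispenser: loose stainless steel push dispenser bottle standing near one end of the marble tray, 52 mm across, 118 mm tall, spout reaching 38 mm along its -x at the top; origin at the centre of its underside. To be left alone
- pot: loose round ceramic pot with a closed hinged metal lid near the other end of the marble tray, 62 mm across, 59 mm tall; origin at the centre of its underside. To be left alone
- perfume: loose amber perfume bottle on the chest top to the left, 45 x 60 mm, 91 mm tall; origin at the centre of its underside. To be left alone
- candle: loose glass candle jar with a wooden lid on the chest top to the right, 78 mm across, 87 mm tall; origin at the centre of its underside. To be left alone

How it is judged:
By the outcome, as a careful person would: the job done as asked, in the order asked, and still so for the second after the job is handed in, with the robot touching nothing.
It also fails if it takes over 56 s, if anything falls off the work surface, if the arm or the gripper's body presses on something with over 40 N, if the wrist force passes 120 N, or if a joint passes its speed limit or range.

## Working session

There is one attempt and no reset: what is moved stays moved. The work goes in short steps, Python scripts to look and compute and a tool call to move; the robot and the scene stay as the last step left them, time stands still between calls to the robot, and variables do not carry over. Pictures are saved under pics/ and viewed, and the job is handed in when it is done.

Besides the shell and the picture viewer there is one more tool, called after "Emit:" as a command line: name --argument value ..., lists and objects as JSON in quotes. servo_tool: Moves the arm, as the interface text tells. Its arguments: {"type":"object","properties":{"motion":{"type":"array","items":{"type":"object","properties":{"gripper":{"type":"number"},"linear":{"type":"array","items":{"type":"number"}},"twist":{"type":"number"}}}}},"required":["motion"]}

```bash
ls; mkdir -p pics
cat > h.py <<'E'
import numpy as np, cv2
from station import sensors, optics, order
def snap(n,tag):
    p,d=optics.camera(n); cv2.imwrite(f'pics/{tag}.png',cv2.cvtColor(p,cv2.COLOR_RGB2BGR)); np.savez(f'pics/{tag}.npz',p=p,d=d); return p,d
def KD(n):
    m=optics.camera_model(n); f=192/np.tan(np.radians(m['fov_y'])/2)
    return np.array([[f,0,m['cx']],[0,f,m['cy']],[0,0,1]]),np.array(m['D'],float),np.array(m['R']),np.array(m['t']).ravel()
def plane(n,uv,z):
    K,D,R,t=KD(n); q=cv2.undistortPoints(np.array(uv,float).reshape(-1,1,2),K,D).reshape(-1,2)
    r=np.c_[q,np.ones(len(q))]@R; c=-R.T@t
    return c+r*((z-c[2])/r[:,2:3])
def proj(n,X):
    K,D,R,t=KD(n); return cv2.projectPoints(np.array(X,float).reshape(-1,1,3),cv2.Rodrigues(R)[0],t,K,D)[0].reshape(-1,2)
def cloud(n,d):
    K,D,R,t=KD(n); v,u=np.mgrid[:384,:512]; q=cv2.undistortPoints(np.stack([u,v],-1).reshape(-1,1,2).astype(float),K,D).reshape(-1,2)
    X=np.c_[q,np.ones(len(q))]*d.reshape(-1,1); return ((X-t)@R).reshape(384,512,3)
E
python3 - <<'E'
from h import *
print(sensors.state())
for n in('scene','top'):
    snap(n,n+'0'); K,D,R,t=KD(n); print(n,K[0,0],-R.T@t,R[2])
E
```

```text
pics
{'time_s': 0.0, 'joint_positions': array([-82.74722978,  19.1341165 ,   2.28384309,  84.01174346,
        -0.76720076,  76.96669441,  -3.35187934]), 'dq': array([-0.01856616, -0.04799824, -0.0095768 , -0.02742304,  0.07417307,
       -0.04480071,  0.02062226]), 'joint_efforts': array([-1.31072589e-03, -6.58552909e+01,  1.36457596e+00, -4.05565846e+01,
        1.66753825e-02,  1.26124977e-02,  2.56789048e-05]), 'tcp_pos': array([145.42629766, 632.97994645, 195.68870501]), 'tool_rot': array([-1.79902922e+02,  6.96926458e-03,  1.67063266e+02]), 'contact_force': array([-0.24942877, -0.49658834,  1.03625335]), 'ft_torque': array([-0.00126759,  0.02375291,  0.0253531 ]), 'gripper_width': 85.21512055864325}
scene 348.170873233305 [ 962.32145828 -451.20609446  906.09456116] [-0.37875     0.4473059  -0.81022581]
top 393.895475119838 [ 501.75219546  -16.99777739 1039.99262841] [ 0.07789966  0.00842534 -0.9969256 ]
```

View pics/scene0.png

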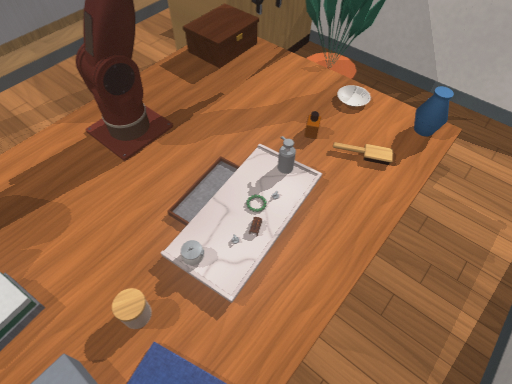

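View pics/top0.png

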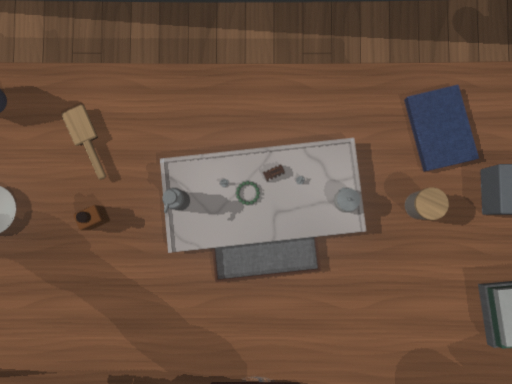

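Run:
```python
import cv2
p=cv2.imread('pics/top0.png')[130:290,150:380]; cv2.imwrite('pics/c1.png',cv2.resize(p,None,fx=3.4,fy=3.4,interpolation=cv2.INTER_CUBIC))
p=cv2.imread('pics/scene0.png')[130:300,160:330]; cv2.imwrite('pics/c2.png',cv2.resize(p,None,fx=3.5,fy=3.5,interpolation=cv2.INTER_CUBIC))
```

```text
(no output)
```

View pics/c1.png

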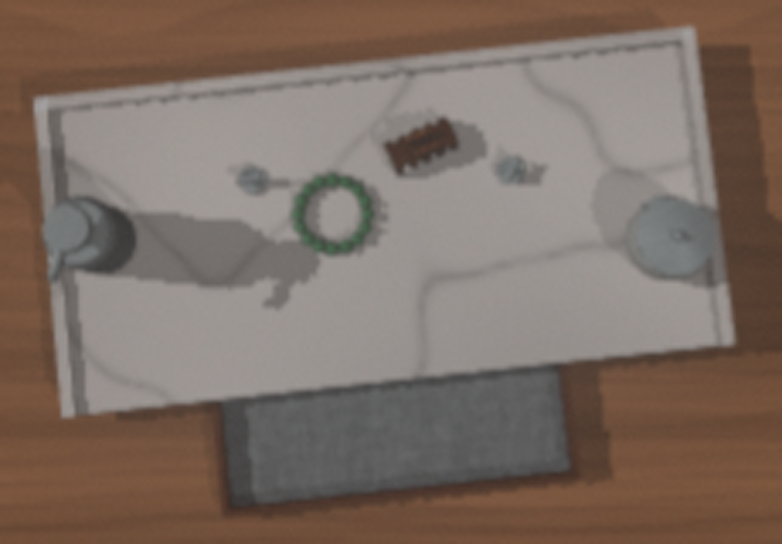

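View pics/c2.png

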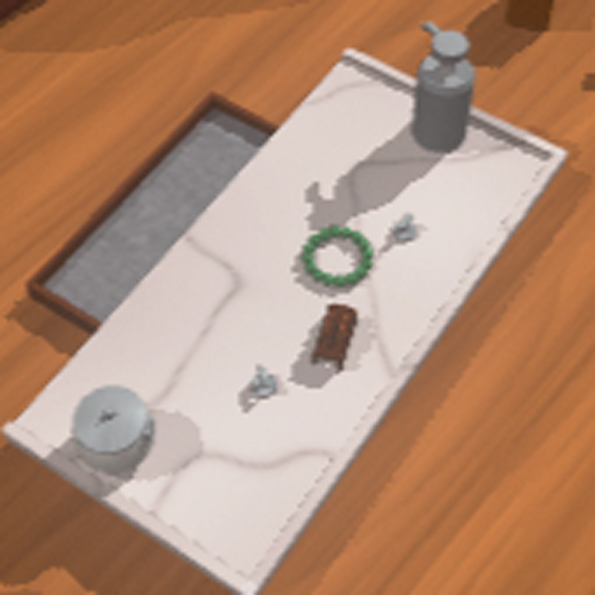

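Run:
```python
from h import *
o=np.load('pics/top0.npz'); d=o['d']; C=cloud('top',d)
cr=lambda a:np.array(a,float)/3.4+[150,130]-0.35
# tray: blob by height 30..50
for nm in ('top','scene'):
    o=np.load(f'pics/{nm}0.npz'); d=o['d']; C=cloud(nm,d); Z=C[...,2]
    m=((Z>30)&(Z<46)&(d>0)&(C[...,0]>350)&(C[...,0]<720)&(abs(C[...,1])<320)).astype(np.uint8)
    ct=max(cv2.findContours(m,0,2)[0],key=cv2.contourArea); 
    pts=C[m>0]; print(nm,'zmed',np.median(pts[:,2]),'minrect',cv2.minAreaRect(pts[:,:2].astype(np.float32)))
    # small tall things on tray
    m2=((Z>42)&(d>0)&(C[...,0]>350)&(C[...,0]<720)&(abs(C[...,1])<320)).astype(np.uint8)
    n,l,s,c=cv2.connectedComponentsWithStats(m2,connectivity=8)
    for i in range(1,n):
        if s[i,4]>3:
            P=C[l==i]; print(c[i].round(1),s[i,4],'xyz mean',P.mean(0).round(1),'min',P.min(0).round(),'max',P.max(0).round())
print('catch corners z22',plane('top',cr([[220,400],[228,510],[574,472],[565,368]]),22).round(1))
print('front edge z36',plane('top',cr([[65,415],[735,345]]),36).round(1))
print('back corners z42',plane('top',cr([[35,98],[694,28]]),42).round(1))
print('cuffs z55 top bar',plane('top',cr([[253,180],[512,168]]),50).round(1))
s=np.array([[403,229],[262,381]])/3.5+[160,130]-.35
print('scene cuffs',plane('scene',s,50).round(1))
```

```text
top zmed 36.88567576007018 minrect ((589.564208984375, -15.795257568359375), (242.5406036376953, 502.8446960449219), 6.357248783111572)
[291.7 145.6] 79 xyz mean [714.4 -92.2  43.8] min [ 705. -129.   42.] max [719. -57.  48.]
[309.  144.6] 5 xyz mean [ 717.2 -136.6   43. ] min [ 716. -139.   42.] max [ 719. -134.   44.]
[315.1 144.3] 10 xyz mean [ 717.8 -152.    43.6] min [ 716. -162.   42.] max [ 719. -144.   46.]
[349.4 194. ] 744 xyz mean [ 588.2 -231.2   73. ] min [ 537. -271.   42.] max [ 718. -194.   97.]
[252.9 149.6] 60 xyz mean [703.9   7.   43.3] min [697. -16.  42.] max [711.  32.  46.]
[270.1 148. ] 35 xyz mean [708.2 -37.1  43.7] min [703. -52.  42.] max [714. -21.  48.]
[194.4 156.1] 176 xyz mean [686.6 156.6  43.7] min [674.  73.  42.] max [700. 245.  47.]
[234.3 151.9] 36 xyz mean [697.8  54.7  43.7] min [692.  37.  42.] max [703.  73.  46.]
[173.  198.2] 637 xyz mean [573.7 194.3 109.5] min [501. 168.  42.] max [674. 244. 158.]
[273.1 172.7] 199 xyz mean [642.5 -44.5  56.9] min [622. -72.  43.] max [663. -19.  70.]
[299.7 180.3] 27 xyz mean [ 624.  -111.6   51.6] mi
[... 1487 characters left out ...]
 -178.   42.] max [720.  34.  47.]
[234.7 237.7] 24 xyz mean [ 626.2 -115.5   51.3] min [ 618. -121.   42.] max [ 635. -109.   60.]
[191.6 252.3] 471 xyz mean [ 580.4 -232.3   80.3] min [ 546. -259.   49.] max [ 604. -200.   96.]
[194.5 273.8] 240 xyz mean [ 612.5 -261.7   43.5] min [ 496. -279.   42.] max [ 719. -245.   47.]
catch corners z22 [[ 454.1  105.4   22. ]
 [ 372.4   98.3   22. ]
 [ 401.6 -161.    22. ]
 [ 479.1 -155.    22. ]]
front edge z36 [[ 443.4  218.7   36. ]
 [ 497.  -279.2   36. ]]
back corners z42 [[ 680.6  244.9   42. ]
 [ 734.7 -251.    42. ]]
cuffs z55 top bar [[ 618.    79.5   50. ]
 [ 627.4 -113.1   50. ]]
scene cuffs [[ 621.4   73.4   50. ]
 [ 627.2 -117.3   50. ]]
```

```bash
cat >> h.py <<'E'
from scipy.spatial.transform import Rotation as Ro
def rel(goal,yaw=None):
    s=sensors.state(); R=Ro.from_euler('xyz',s['tool_rot'],degrees=True)
    L=R.inv().apply(np.array(goal,float)-s['tcp_pos'])/1000
    tw=None if yaw is None else -np.radians((yaw-s['tool_rot'][2]+180)%360-180)
    print('t',round(s['time_s'],2),'tcp',s['tcp_pos'].round(1),'rot',s['tool_rot'].round(2),'F',s['contact_force'].round(1),'g',round(s['gripper_width'],1)); print('linear',L.round(4),'twist',tw)
E
python3 - <<'E'
from h import *
rel([656,82,196],184)
E
```

```text
t 0.1 tcp [145.5 633.1 195.8] rot [-179.92    0.    167.06] F [-0.4 -0.6  0.3] g 85.4
linear [-6.210e-01 -4.227e-01  5.000e-04] twist -0.29566702126759137
```

Emit:
servo_tool --motion '[{"gripper": -1, "linear": [-0.012, -0.008, 0], "twist": 0}, {"gripper": -1, "linear": [-0.037, -0.025, 0], "twist": -0.02}, {"gripper": -1, "linear": [-0.07, -0.048, 0], "twist": -0.05}, {"gripper": -1, "linear": [-0.105, -0.071, 0], "twist": -0.08}, {"gripper": -1, "linear": [-0.14, -0.095, 0], "twist": -0.11}, {"gripper": -1, "linear": [-0.175, -0.119, 0], "twist": -0.14}, {"gripper": -1, "linear": [-0.21, -0.143, 0], "twist": -0.17}, {"gripper": -1, "linear": [-0.245, -0.167, 0], "twist": -0.2}, {"gripper": -1, "linear": [-0.28, -0.19, 0], "twist": -0.23}, {"gripper": -1, "linear": [-0.314, -0.214, 0], "twist": -0.26}, {"gripper": -1, "linear": [-0.348, -0.237, 0], "twist": -0.296}, {"gripper": -1, "linear": [-0.382, -0.26, 0], "twist": -0.296}, {"gripper": -1, "linear": [-0.416, -0.283, 0], "twist": -0.296}, {"gripper": -1, "linear": [-0.45, -0.306, 0], "twist": -0.296}, {"gripper": -1, "linear": [-0.484, -0.329, 0], "twist": -0.296}, {"gripper": -1, "linear": [-0.518, -0.352, 0], "twist": -0.296}, {"gripper": -1, "linear": [-0.552, -0.375, 0], "twist": -0.296}, {"gripper": -1, "linear": [-0.584, -0.397, 0], "twist": -0.296}, {"gripper": -1, "linear": [-0.608, -0.414, 0], "twist": -0.296}, {"gripper": -1, "linear": [-0.621, -0.423, 0], "twist": -0.296}]'

```text
time_s: 1.77
tcp_pos: [657.3, 75.8, 196.1]
tool_rot: [-179.8, -0.0, -176.3]
contact_force: [0.3, -0.9, 0.6]
gripper_width: 0.4
```

Run:
```python
from h import *
rel([656,82,60],184)
```

```text
t 1.77 tcp [657.3  75.8 196.1] rot [-1.7979e+02 -3.0000e-02 -1.7627e+02] F [ 0.3 -0.9  0.6] g 0.4
linear [0.0008 0.0068 0.1361] twist -0.004758611490630314
```

Emit:
servo_tool --motion '[{"gripper": -1, "linear": [0.001, 0.006, 0.01], "twist": 0}, {"gripper": -1, "linear": [0.001, 0.006, 0.03], "twist": 0}, {"gripper": -1, "linear": [0.001, 0.006, 0.055], "twist": 0}, {"gripper": -1, "linear": [0.001, 0.006, 0.08], "twist": 0}, {"gripper": -1, "linear": [0.001, 0.006, 0.105], "twist": 0}, {"gripper": -1, "linear": [0.001, 0.006, 0.122], "twist": 0}, {"gripper": -1, "linear": [0.001, 0.006, 0.131], "twist": 0}, {"gripper": -1, "linear": [0.001, 0.006, 0.131], "twist": 0}]'

```text
time_s: 2.43
tcp_pos: [653.7, 81.2, 62.5]
tool_rot: [-179.8, -0.3, -176.3]
contact_force: [-0.4, 0.8, -0.1]
gripper_width: 0.5
```

Run:
```python
from h import *
for n in('scene','top'): snap(n,n+'1')
rel([656,82,39],184)
s=sensors.state()['tcp_pos']
print('tip proj',proj('scene',[s]),proj('top',[s]))
p=cv2.imread('pics/top1.png')[130:290,150:380]; cv2.imwrite('pics/d1.png',cv2.resize(p,None,fx=3.4,fy=3.4,interpolation=cv2.INTER_CUBIC))
p=cv2.imread('pics/scene1.png')[110:280,180:350]; cv2.imwrite('pics/d2.png',cv2.resize(p,None,fx=3.5,fy=3.5,interpolation=cv2.INTER_CUBIC))
```

```text
t 2.53 tcp [655.9  81.3  65.7] rot [-1.7980e+02 -1.0000e-02 -1.7627e+02] F [ 0.6 -0.6  0.9] g 0.1
linear [-0.0002  0.0008  0.0267] twist -0.004728908979978903
tip proj [[285.89528477 196.41541099]] [[222.89011824 166.7805337 ]]
```

View pics/d1.png

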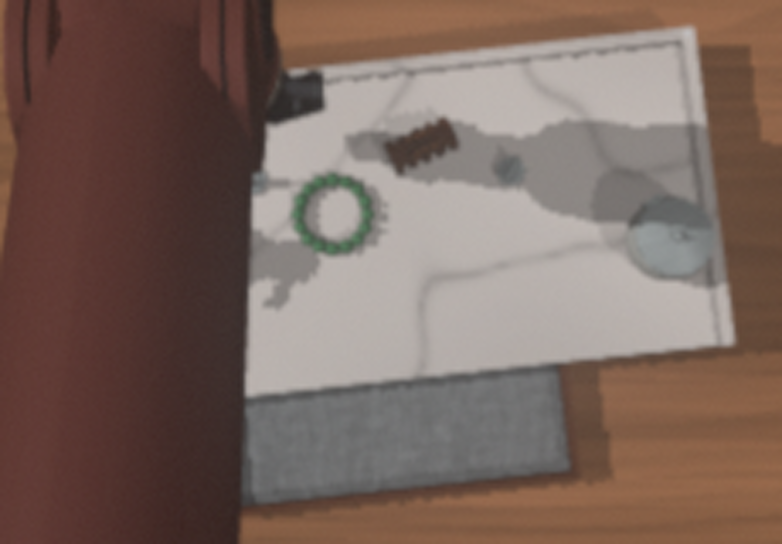

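View pics/d2.png

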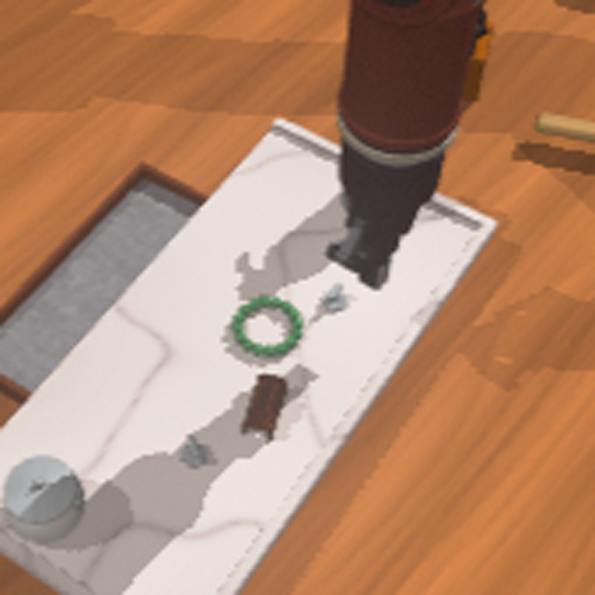

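Run:
```python
from h import *
p=cv2.imread('pics/scene1.png')[160:215,255:320]; p=cv2.convertScaleAbs(p,alpha=1.5,beta=30);cv2.imwrite('pics/d3.png',cv2.resize(p,None,fx=10,fy=10,interpolation=cv2.INTER_CUBIC))
o=np.load('pics/scene1.npz'); C=cloud('scene',o['d'])
m=(C[...,2]>60)&(C[...,2]<130)&(C[...,0]>560)&(C[...,1]>30)&(C[...,1]<150)&(np.mgrid[:384,:512][0]<205)
for z0 in range(60,130,8):
    P=C[m&(C[...,2]>=z0)&(C[...,2]<z0+8)]
    P=P[P[:,1]<145]
    if len(P): print(z0,len(P),P.min(0).round(),P.max(0).round())
```

```text
92 1 [661.  75.  99.] [661.  75.  99.]
100 6 [654.  69. 103.] [665.  86. 108.]
108 14 [648.  65. 109.] [664.  84. 116.]
116 8 [656.  65. 117.] [664.  77. 123.]
124 7 [661.  67. 124.] [664.  86. 129.]
```

View pics/d3.png

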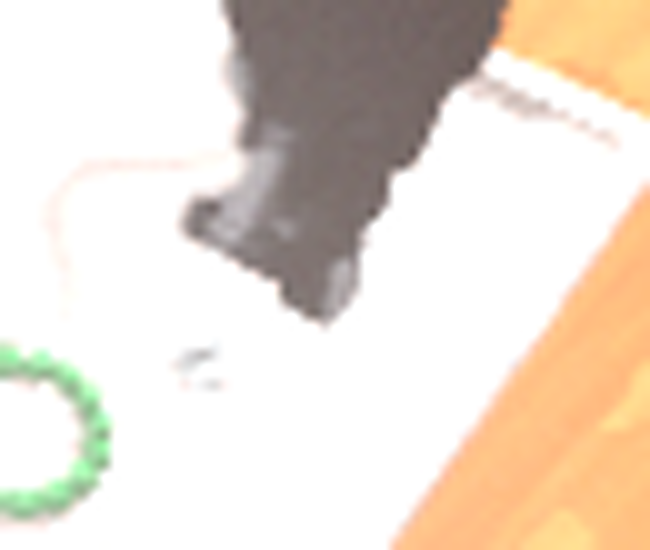

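Run:
```python
from h import *
uv=np.array([[190,225],[285,285],[325,320],[355,275],[200,370]])/10+[255,160]-.45
for z in (65,50): print(plane('scene',uv,z).round(1).tolist())
m=optics.camera_model('scene');print(m['cx'],m['cy'],m['D'])
# finger box expected
for dx in(-11,11):
  for dy in(-14.5,14.5):
    print(dx,dy,((proj('scene',[[656+dx,81.3+dy,65.7]])-[255,160])*10).round())
```

```text
[[594.3, 100.9, 65.0], [630.4, 101.2, 65.0], [647.5, 98.4, 65.0], [644.4, 118.0, 65.0], [630.2, 59.5, 65.0]]
[[587.7, 110.7, 50.0], [624.5, 111.1, 50.0], [641.9, 108.2, 50.0], [638.7, 128.1, 50.0], [624.2, 68.6, 50.0]]
248.82494281660146 195.47483236337555 [-0.00332584  0.          0.          0.          0.        ]
-11 -14.5 [[250. 375.]]
-11 14.5 [[309. 315.]]
11 -14.5 [[310. 414.]]
11 14.5 [[368. 353.]]
```

Run:
```python
from h import *
p=cv2.imread('pics/scene1.png')[160:215,255:320]; q=cv2.imread('pics/scene0.png')[160:215,255:320]
cv2.imwrite('pics/d4.png',cv2.resize(np.hstack([p,q]),None,fx=6,fy=6,interpolation=cv2.INTER_NEAREST))
o=np.load('pics/scene1.npz'); o0=np.load('pics/scene0.npz'); dd=o0['d']-o['d']; C=cloud('scene',o['d'])
m=(dd>8)&(np.mgrid[:384,:512][0]>175)
ys,xs=np.where(m)
for y in range(175,205):
    k=xs[ys==y]
    if len(k): print(y,k.min(),k.max(),'first',C[y,k.min()].round(),'last',C[y,k.max()].round(),'mid',C[y,int(np.median(k))].round())
```

```text
176 85 511 first [  69. -244.    2.] last [1320. 1608. -747.] mid [671.  70. 184.]
177 33 501 first [ -56. -359.    5.] last [1274. 1553. -741.] mid [670.  64. 185.]
178 41 501 first [ -32. -344.    5.] last [1278. 1554. -748.] mid [665.  58. 182.]
179 276 509 first [646.  34. 185.] last [1316. 1569. -742.] mid [677. 252.   2.]
180 198 509 first [ 962. -451.  906.] last [1319. 1561. -742.] mid [670.  71. 166.]
181 39 500 first [ 962. -451.  906.] last [1281. 1524. -747.] mid [665.  65. 162.]
182 273 506 first [648.  18. 190.] last [1310. 1534. -742.] mid [662.  65. 155.]
183 94 510 first [ 121. -243.    5.] last [1331. 1545. -745.] mid [665.  66. 153.]
184 1 507 first [-110. -443.    5.] last [1320. 1527. -747.] mid [666.  71. 145.]
185 79 511 first [ 962. -451.  906.] last [1339. 1525. -739.] mid [ 962. -451.  906.]
186 121 504 first [ 198. -193.    4.] last [1311. 1496. -744.] mid [ 962. -451.  906.]
187 127 505 first [ 962. -451.  906.] last [1319. 1499. -749.] mid [ 948. 1178. -742.]
188 111 505 first [ 178. -219.    3.] last [1320. 1484. -743.] mid [1047. 1256. -745.]
189 29 510
[... 664 characters left out ...]
7. -748.]
197 28 504 first [   4. -413.    3.] last [1336. 1413. -744.] mid [1037. 1164. -748.]
198 62 500 first [  93. -345.    4.] last [1321. 1393. -746.] mid [1188. 1284. -750.]
199 9 510 first [ 962. -451.  906.] last [1367. 1418. -742.] mid [1168. 1256. -749.]
200 196 508 first [ 962. -451.  906.] last [1362. 1411. -749.] mid [1010. 1108. -743.]
201 115 508 first [ 962. -451.  906.] last [ 962. -451.  906.] mid [1182. 1250. -750.]
202 33 508 first [ 962. -451.  906.] last [1365. 1389. -743.] mid [1148. 1208. -745.]
203 416 509 first [ 961. 1044. -748.] last [1373. 1394. -751.] mid [1086. 1154. -754.]
204 437 508 first [1056. 1106. -738.] last [1370. 1377. -745.] mid [1212. 1246. -748.]
```

View pics/d4.png

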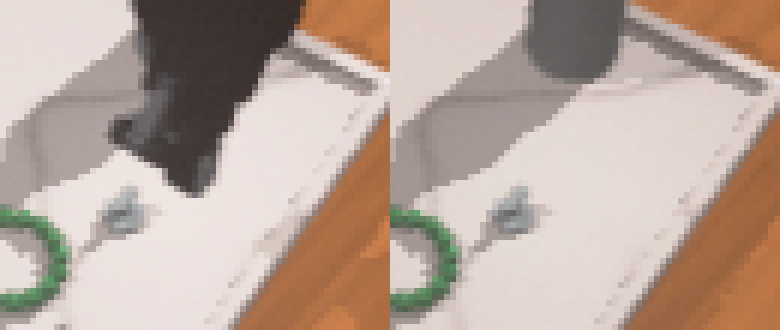

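Run:
```python
from h import *
o=np.load('pics/scene1.npz'); p=o['p'].astype(int); d=o['d']; C=cloud('scene',d)
for y in range(176,197):
    print(y,' '.join(f"{'#' if p[y,x].sum()<330 else '.'}{C[y,x,2]:4.0f}" if d[y,x]>0 else ('#   -' if p[y,x].sum()<330 else '.   -') for x in range(271,297)))
```

```text
176 .  36 .  37 .  37 .  33 .  35 .  37 .  37 .  35 . 200 # 202 # 200 # 203 #   - # 207 # 206 # 200 # 195 # 190 # 187 # 189 # 193 # 184 # 166 # 169 # 149 .  36
177 .  36 .  37 .  34 .  37 .  35 .  39 .  37 .  39 . 200 # 200 # 201 # 201 # 201 # 200 # 200 # 195 # 191 # 187 # 183 # 185 # 184 # 175 # 165 . 165 .  34 .  34
178 .  36 .  37 .  35 .  38 .  41 .  38 .  37 . 198 # 196 # 202 # 200 # 195 # 162 # 192 # 192 # 187 # 182 # 180 # 179 # 181 # 180 # 173 # 151 .  38 .  37 .  37
179 .  39 .  37 .  33 .  37 .  36 . 185 # 186 # 196 # 199 # 197 # 198 # 190 # 153 # 161 # 162 # 168 # 169 # 171 # 174 # 176 # 175 # 166 # 146 .  38 .  37 .  36
180 .  37 .  37 .  37 # 191 # 194 # 191 # 194 # 196 # 196 # 195 # 192 # 187 # 152 # 150 # 148 # 163 # 167 # 166 # 169 # 172 # 166 # 146 # 144 .  36 .  36 .  35
181 .  36 .  38 . 191 # 191 # 193 # 191 # 193 # 193 # 195 # 194 # 186 # 187 # 153 # 152 # 149 # 149 # 158 # 162 # 165 # 167 # 145 # 142 .  37 .  36 .  39 .  39
182 .  38 .  38 # 190 # 190 # 191 # 192 # 192 # 194 # 192 # 191 # 185 # 185 # 186 # 185 # 152 # 151 # 155 # 157 # 160 # 147 # 137 .  36 .  3
[... 1559 characters left out ...]
 .  99 .  35 .  33 .  39 .  34 .  35 .  37 .  38 .  36 .  37
193 .  40 .  36 .  41 .  55 .  56 .  52 .  39 .  38 .  37 .  36 .  36 .  37 .  35 .  36 .  37 .  38 .  37 .  37 .  38 .  35 .  35 .  37 .  34 .  38 .  35 .  36
194 .  37 .  41 .  52 .  56 .  56 .  41 .  40 .  39 .  37 .  35 .  34 .  35 .  37 .  40 .  36 .  35 .  36 .  37 .  35 .  37 .  39 .  35 .  37 .  37 .  35 .  35
195 .  37 .  41 .  42 .  53 #  47 .  41 .  41 .   - .  38 .  38 .  38 .  35 .  35 .  37 .  37 .  37 .  34 .  39 .  39 .  35 .  37 .  40 .  38 .  35 .  36 .  38
196 .  40 .  42 .  40 .  41 .  43 .  41 .  43 .  39 .  34 .  34 .  39 .  38 .  36 .  38 .  38 .  37 .  39 .  38 .  36 .  38 .  39 .  37 .  40 .  40 .  36 .  34
```

Run:
```python
from h import *
snap('scene','scene2')
o=np.load('pics/scene2.npz'); p=o['p'].astype(int); d=o['d']; C=cloud('scene',d)
rel([656,82,39],184)
for y in range(186,205):
    print(y,' '.join(f"{'#' if p[y,x].sum()<330 else '.'}{C[y,x,2]:4.0f}" if d[y,x]>0 else ('#   -' if p[y,x].sum()<330 else '.   -') for x in range(278,297)))
```

```text
t 2.58 tcp [656.5  81.3  66.4] rot [-1.7981e+02  6.0000e-02 -1.7627e+02] F [-0.3  0.4  0.3] g 0.3
linear [0.0005 0.0008 0.0274] twist -0.004700260780144564
186 .  39 .  35 # 191 # 187 # 183 # 178 # 170 # 165 # 156 # 156 # 132 # 132 # 125 # 121 .  36 .  38 .  38 .  35 .  36
187 .  42 .  39 .  37 .  39 . 176 # 173 # 165 # 160 # 155 # 152 # 126 # 129 # 123 . 116 .  37 .  36 .  37 .  36 .  38
188 .  36 .  37 .  39 .  33 .  35 # 119 # 122 # 156 # 147 # 126 # 122 # 124 # 116 . 112 .  39 .  36 .  35 .  35 .  35
189 .  39 .  37 .  39 .  38 .  37 # 113 # 113 # 120 # 120 # 120 # 117 # 119 # 112 .  38 .  35 .  35 .  37 .  38 .  37
190 .  40 .  35 .  35 .  40 .  37 .  38 . 110 # 114 # 117 # 115 # 112 # 111 .  39 .  38 .  36 .  37 .  37 .  36 .  35
191 .  37 .  40 .  37 .  37 .  41 .  35 .  37 .  38 # 112 # 108 # 107 . 107 .  39 .  40 .  41 .  41 .  38 .  38 .  38
192 .  36 .  35 .  37 .  38 .  37 .  36 .  38 .  36 .  37 .  39 . 102 .  38 .  38 .  35 .  34 .  37 .  37 .  36 .  38
193 .  39 .  37 .  36 .  35 .  36 .  37 .  36 .  37 .  37 .  38 .  36 .  35 .  38 .  36 .  36 .  36 .  38 .  37 .  37

[... 597 characters left out ...]
37 .  34 .  33 .  34 .  36 .  38 .  36 .  38 .  37 .  38 .  41 .  39 .  35 .  37 .  40 .  37 .  37 .  33 .  37
200 .  38 .  34 .  39 .  37 .  40 .  38 .  36 .  36 .  34 .  37 .  36 .  38 .  37 .  36 .  38 .  37 .  37 .  38 .   -
201 .  35 .  38 .  38 .  37 .  36 .  34 .  35 .  36 .  36 .  41 .  36 .  37 .  38 .  41 .  37 .  36 .  37 .  40 .  34
202 .  35 .  38 .  36 .  37 .  39 .  35 .  39 .  36 .  41 .  35 .  37 .  34 .  37 .  36 .  37 .  35 .  40 .  36 .  39
203 .  39 .  37 .  40 .  35 .  37 .  36 .  39 .  36 .  38 .  36 .  36 .  37 .  37 .  37 .  38 .  34 .  35 .  38 .  38
204 .  36 .  35 .  36 .  37 .  36 .  37 .  39 .  35 .  35 .  36 .  39 .  36 .  38 .  37 .  38 .  36 .  35 .  38 .  42
```

Emit:
servo_tool --motion '[{"gripper": -1, "linear": [0, 0.001, 0.008], "twist": 0}, {"gripper": -1, "linear": [0, 0.001, 0.016], "twist": 0}, {"gripper": -1, "linear": [0, 0.001, 0.022], "twist": 0}, {"gripper": -1, "linear": [0, 0.001, 0.025], "twist": 0}, {"gripper": -1, "linear": [0, 0.001, 0.025], "twist": 0}, {"gripper": -1, "linear": [0, 0.001, 0.025], "twist": 0}]'

```text
time_s: 3.08
tcp_pos: [656.3, 82.1, 41.1]
tool_rot: [-179.8, 0.0, -176.3]
contact_force: [0.6, -0.6, -0.4]
gripper_width: 0.0
```

Run:
```python
from h import *
rel([656,82,39],184)
snap('scene','scene3')
rel([656,82,39],184)
o=np.load('pics/scene3.npz'); p=o['p'].astype(int); d=o['d']; C=cloud('scene',d)
for y in range(192,210):
    print(y,' '.join(f"{'#' if p[y,x].sum()<330 else '.'}{C[y,x,2]:4.0f}" if d[y,x]>0 else ('#   -' if p[y,x].sum()<330 else '.   -') for x in range(272,297)))
q=o['p'][150:230,235:335,::-1]; cv2.imwrite('pics/e3.png',cv2.resize(q,None,fx=7,fy=7,interpolation=cv2.INTER_NEAREST))
```

```text
t 3.08 tcp [656.3  82.1  41.1] rot [-1.7980e+02  3.0000e-02 -1.7628e+02] F [ 0.6 -0.6 -0.4] g 0.0
linear [ 0.0003 -0.0001  0.0021] twist -0.004869804774324518
t 3.13 tcp [656.5  82.1  41.4] rot [-1.7980e+02  6.0000e-02 -1.7628e+02] F [ 0.4 -0.8  0.1] g -0.0
linear [ 0.0005 -0.      0.0024] twist -0.004901675508303038
192 .  38 .  35 .  40 .  54 .  54 .  34 .  36 .  36 . 162 # 160 # 152 # 146 # 138 # 132 # 129 # 102 # 104 # 100 #  95 .  35 .  40 .  37 .  34 .  38 .  35
193 .  38 .  40 .  55 .  55 .  52 .  38 .  37 .  36 .  39 .  35 .  91 #  97 # 134 # 125 # 105 #  97 #  97 #  95 #  87 .  38 .  35 .  38 .  38 .  37 .  37
194 .  39 .  53 .  55 .  57 .  41 .  40 .  39 .  35 .  39 .  38 .  87 #  92 #  90 #  96 #  97 #  95 #  91 #  88 .  81 .  38 .  38 .  33 .  39 .  36 .  35
195 .  40 .  41 .  54 #  44 .  40 .  38 .  44 .  38 .  37 .  39 .  39 .  36 #  91 #  90 #  93 #  88 #  86 .  80 .  38 .  36 .  38 .  35 .  37 .  37 .  40
196 .  45 .  42 .  42 .  40 .  42 .  43 .  42 .  37 .  38 .  35 .  40 .  36 .  37 .  84 #  90 #  82 #  84 .  34 .  38 .  41 .  36 .  34 .  37 .  40 .  39
197 .  37 .
[... 1290 characters left out ...]
 .  38 .  38 .  37 .  38 .  36 .  37 .  37 .  37 .  38 .  41 .  37 .  36 .  43 .  42
206 .  37 .  37 .  41 .  39 .  35 .  39 .  36 .  35 .  38 .  38 .  37 .  37 .  38 .  37 .  39 .  37 .  36 .  36 .  37 .  38 .  38 .  35 .  41 .  42 .  43
207 .  36 .  34 .  35 .  37 .  36 .  38 .  37 .  34 .  38 .  35 .  36 .  38 .  35 .  35 .  37 .  36 .  38 .  38 .  40 .  38 .  35 .  36 .  41 .  42 .  43
208 .  37 .  37 .  38 .  34 .  40 .  38 .  38 .  38 .  36 .  36 .  39 .  36 .  38 .  38 .  36 .  38 .  36 .  36 .  35 .  40 .  35 .  44 .  43 .  44 .  43
209 .  33 .  36 .  36 .  37 .  36 .  35 .  36 .  33 .  38 .  38 .  36 .  36 .  38 .  38 .  36 .  38 .  36 .  38 .  35 .  37 .  44 .  44 .  43 .  43 .  39
```

View pics/e3.png

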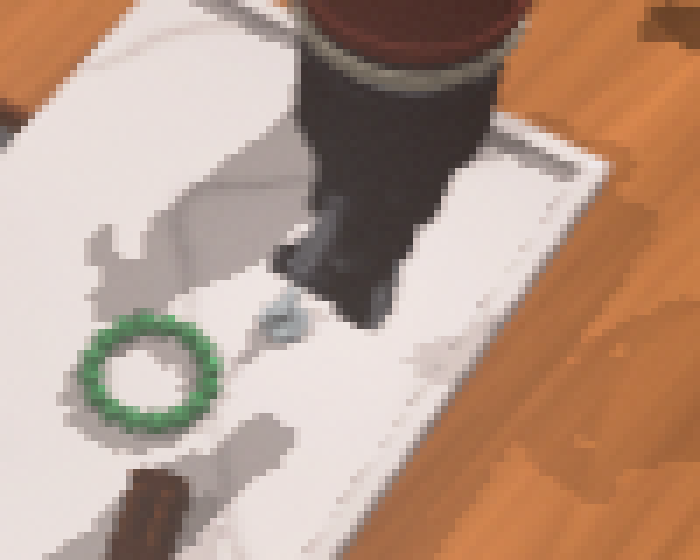

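Emit:
servo_tool --motion '[{"gripper": -1, "linear": [0.004, 0, 0.001], "twist": 0}, {"gripper": -1, "linear": [0.01, 0, 0.002], "twist": 0}, {"gripper": -1, "linear": [0.016, 0, 0.002], "twist": 0}, {"gripper": -1, "linear": [0.022, 0, 0.002], "twist": 0}, {"gripper": -1, "linear": [0.028, 0, 0.002], "twist": 0}, {"gripper": -1, "linear": [0.03, 0, 0.002], "twist": 0}, {"gripper": -1, "linear": [0.03, 0, 0.002], "twist": 0}]'

```text
time_s: 3.72
tcp_pos: [626.0, 80.3, 39.6]
tool_rot: [-179.8, 0.1, -176.3]
contact_force: [-0.6, 0.9, 0.3]
gripper_width: 0.0
```

Run:
```python
from h import *
rel([656,82,39],184)
snap('scene','scene4')
o=np.load('pics/scene4.npz')
q=o['p'][150:230,235:335,::-1]; cv2.imwrite('pics/e4.png',cv2.resize(q,None,fx=7,fy=7,interpolation=cv2.INTER_NEAREST))
```

```text
t 3.72 tcp [626.   80.3  39.6] rot [-1.7982e+02  6.0000e-02 -1.7627e+02] F [-0.6  0.9  0.3] g 0.0
linear [-0.03   -0.0002  0.0006] twist -0.00475791860661812
```

View pics/e4.png

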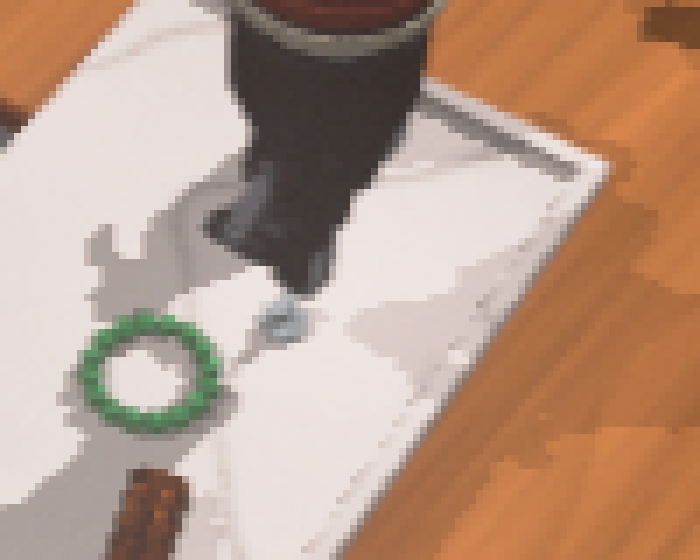

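Run:
```python
from h import *
o=np.load('pics/scene4.npz'); p=o['p'].astype(int); d=o['d']; C=cloud('scene',d)
m=(p.sum(2)<330)&(d>0)&(C[...,2]>60)&(C[...,2]<125)&(C[...,0]>560)&(C[...,0]<700)&(C[...,1]<120)&(C[...,1]>40)
for z0 in range(64,125,6):
    P=C[m&(C[...,2]>=z0)&(C[...,2]<z0+6)]
    if len(P): print(z0,len(P),P.min(0).round(),P.max(0).round(),P.mean(0).round(1))
print(plane('scene',np.array([[275,290],[305,296],[322,290],[330,250]])/7+[235,150]-.4,79).round(1))
for y in range(184,198): print(y,' '.join(f"{'#' if p[y,x].sum()<330 else '.'}{C[y,x,0]:4.0f},{C[y,x,1]:3.0f},{C[y,x,2]:3.0f}" for x in range(270,286)))
```

```text
82 6 [629.  66.  83.] [636.  81.  88.] [633.6  73.   85.1]
88 12 [623.  64.  88.] [637.  79.  93.] [630.8  69.1  91.1]
94 6 [632.  66.  95.] [636.  81. 100.] [634.2  73.9  97.6]
100 5 [632.  65. 101.] [636.  74. 105.] [633.3  70.9 103.1]
106 3 [636.  72. 107.] [637.  83. 110.] [636.3  77.8 108.3]
112 2 [636.  81. 114.] [637.  82. 117.] [636.1  81.9 115.9]
118 10 [633.  60. 118.] [639.  89. 123.] [636.9  73.6 120.9]
124 3 [634.  75. 125.] [637. 112. 125.] [635.8  90.8 124.9]
[[621.9  65.7  79. ]
 [633.5  71.3  79. ]
 [637.   78.5  79. ]
 [626.8  97.7  79. ]]
184 # 636, 22,169 # 639, 22,171 # 640, 25,168 # 640, 30,164 # 639, 37,156 # 640, 41,153 # 635, 53,136 # 633, 61,127 # 633, 66,122 # 637, 65,127 # 638, 70,122 # 639, 73,120 # 636, 83,108 . 610,132, 37 . 612,135, 36 . 614,136, 37
185 # 638, 20,167 # 640, 22,167 # 641, 25,164 # 641, 29,160 # 640, 37,152 # 639, 42,146 # 639, 48,140 # 638, 54,134 # 639, 58,130 # 638, 65,122 # 638, 69,118 # 636, 79,107 . 635, 85,100 . 612,130, 36 . 614,132, 35 . 617,134, 36
186 # 639, 18,166 # 641, 21,164 # 642, 23,164 # 640, 32,152 # 639, 37,147 # 639,
[... 1955 characters left out ...]
39 . 638,105, 37
195 . 605, 71, 38 . 607, 75, 36 . 611, 75, 40 . 615, 73, 45 . 621, 69, 55 # 619, 79, 43 . 620, 82, 40 . 623, 83, 42 . 625, 87, 39 . 625, 92, 35 . 628, 92, 37 . 631, 93, 39 . 633, 96, 37 . 637, 96, 40 . 637,102, 34 . 640,103, 36
196 . 607, 69, 37 . 610, 70, 38 . 613, 71, 41 . 615, 74, 39 . 618, 75, 40 . 621, 77, 41 . 623, 78, 42 . 625, 80, 42 . 628, 81, 43 . 628, 88, 36 . 630, 91, 34 . 633, 90, 38 . 634, 95, 34 . 638, 95, 37 . 639, 99, 33 . 642, 99, 37
197 . 610, 65, 39 . 612, 68, 37 . 614, 71, 36 . 617, 71, 38 . 622, 70, 44 . 623, 73, 42 . 624, 77, 38 . 628, 77, 42 . 629, 81, 39 . 631, 84, 38 . 632, 87, 35 . 635, 88, 37 . 637, 91, 36 . 641, 91, 39 . 643, 93, 38 . 644, 97, 35
```

Emit:
servo_tool --motion '[{"gripper": -1, "linear": [-0.008, -0.001, 0], "twist": 0}, {"gripper": -1, "linear": [-0.022, -0.002, 0], "twist": 0}, {"gripper": -1, "linear": [-0.032, -0.003, 0], "twist": 0}, {"gripper": -1, "linear": [-0.033, -0.003, 0.004], "twist": 0}, {"gripper": -1, "linear": [-0.033, -0.003, 0.013], "twist": 0}, {"gripper": -1, "linear": [-0.033, -0.003, 0.021], "twist": 0}, {"gripper": -1, "linear": [-0.033, -0.003, 0.028], "twist": 0}, {"gripper": -1, "linear": [-0.033, -0.003, 0.031], "twist": 0}, {"gripper": -1, "linear": [-0.033, -0.003, 0.031], "twist": 0}, {"gripper": -1, "linear": [-0.033, -0.003, 0.031], "twist": 0}]'

```text
time_s: 4.6
tcp_pos: [659.3, 79.4, 8.5]
tool_rot: [-179.8, 0.1, -176.3]
contact_force: [0.3, 0.4, 0.9]
gripper_width: -0.1
```

Run:
```python
from h import *
rel([656,82,39],184)
snap('scene','scene5')
rel([656,82,39],184)
o=np.load('pics/scene5.npz'); p=o['p'].astype(int); d=o['d']; C=cloud('scene',d)
for y in range(195,212): print(y,' '.join(f"{'#' if p[y,x].sum()<330 else '.'}{C[y,x,0]:4.0f},{C[y,x,1]:3.0f},{C[y,x,2]:3.0f}" for x in range(276,292)))
q=o['p'][150:230,235:335,::-1]; cv2.imwrite('pics/e5.png',cv2.resize(q,None,fx=7,fy=7,interpolation=cv2.INTER_NEAREST))
```

```text
t 4.6 tcp [659.3  79.4   8.5] rot [-1.7982e+02  5.0000e-02 -1.7627e+02] F [0.3 0.4 0.9] g -0.1
linear [ 0.0031  0.0027 -0.0305] twist -0.004653689852625723
t 4.65 tcp [659.7  79.4   8.9] rot [-1.7982e+02  1.0000e-01 -1.7627e+02] F [ 0.6 -0.2 -0.1] g 0.2
linear [ 0.0034  0.0028 -0.0301] twist -0.004700916546519389
195 # 658, 23,136 # 661, 23,138 # 663, 25,138 # 666, 26,140 # 666, 30,136 # 667, 34,133 # 670, 35,134 # 660, 57,101 # 660, 61, 98 # 663, 62, 99 # 666, 64,100 # 668, 64,102 # 673, 62,109 # 675, 64,108 # 668, 82, 83 . 654,115, 35
196 # 660, 21,135 # 663, 21,139 # 666, 22,140 # 667, 25,137 # 668, 28,136 # 668, 33,130 # 671, 34,132 # 672, 36,130 # 663, 57,100 # 665, 60, 99 # 666, 64, 96 # 669, 64, 98 # 671, 67, 96 # 671, 73, 90 # 670, 81, 80 . 656,112, 35
197 # 662, 18,136 # 664, 19,137 # 667, 20,137 # 669, 22,137 # 671, 23,138 # 674, 24,141 # 674, 29,134 # 672, 38,123 # 670, 47,111 # 668, 55,102 # 666, 64, 91 # 669, 65, 91 # 671, 68, 90 # 962,-451,906 # 668, 84, 71 . 658,109, 35
198 # 663, 17,133 # 666, 17,135 # 669, 18,138 # 671, 20,137 # 674, 20,140 # 673, 26,132 # 674, 30,12
[... 2391 characters left out ...]
39 . 683, 75, 37
209 . 651, 42, 38 . 652, 46, 34 . 655, 47, 37 . 657, 49, 36 . 660, 50, 37 . 663, 51, 39 . 665, 54, 38 . 666, 57, 36 . 669, 59, 37 . 671, 60, 38 . 674, 62, 38 . 675, 66, 34 . 679, 65, 39 . 681, 68, 38 . 682, 70, 36 . 685, 72, 37
210 . 653, 39, 38 . 656, 40, 40 . 657, 44, 37 . 660, 45, 39 . 662, 48, 37 . 664, 50, 37 . 666, 52, 36 . 669, 53, 38 . 672, 54, 39 . 674, 56, 40 . 675, 60, 36 . 679, 59, 40 . 681, 62, 39 . 682, 66, 36 . 685, 67, 38 . 688, 68, 39
211 . 655, 37, 38 . 657, 39, 37 . 659, 42, 36 . 661, 44, 35 . 664, 45, 36 . 666, 48, 35 . 667, 51, 33 . 671, 51, 36 . 674, 52, 38 . 675, 55, 37 . 678, 55, 39 . 680, 59, 36 . 682, 60, 37 . 684, 63, 35 . 687, 64, 37 . 689, 66, 38
```

View pics/e5.png

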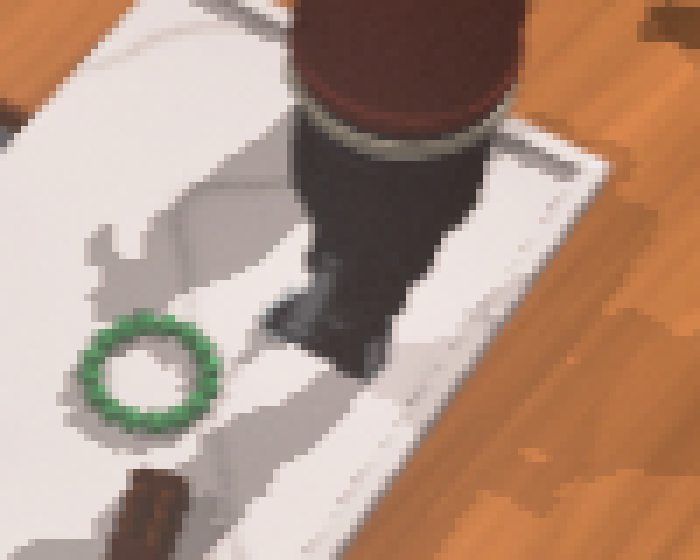

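Run:
```python
from h import *
for z in (44,46,48,50): print(z,proj('scene',[[670.7,65.5,z],[648.7,64.5,z],[670,94,z]]).round(1).tolist())
o=np.load('pics/scene5.npz'); p=o['p'].astype(int).sum(2)
for y in range(198,208): print(y,p[y,276:294])
```

```text
44 [[286.1, 206.5], [280.0, 202.8], [291.6, 200.4]]
46 [[286.2, 206.1], [280.1, 202.4], [291.6, 200.0]]
48 [[286.2, 205.8], [280.1, 202.1], [291.7, 199.7]]
50 [[286.3, 205.4], [280.2, 201.7], [291.7, 199.3]]
198 [266 253 222 205 210 189 175 175 179 177 176 178 221 232 348 633 691 689]
199 [656 500 253 201 186 187 177 181 177 174 174 237 292 257 446 595 625 621]
200 [692 691 620 414 245 191 180 172 182 178 177 241 296 261 478 601 626 621]
201 [693 693 692 692 621 479 287 184 182 177 175 271 309 269 476 604 625 620]
202 [692 691 693 691 690 691 481 229 191 177 175 270 275 382 571 622 621 619]
203 [691 691 690 690 583 498 501 438 316 222 202 275 383 567 621 621 620 617]
204 [689 689 688 581 498 498 496 495 501 496 422 386 559 621 622 621 618 616]
205 [689 687 578 501 498 501 500 496 499 498 499 588 624 624 623 622 617 607]
206 [577 497 496 500 498 501 498 500 497 500 651 692 651 626 627 620 614 600]
207 [498 498 497 492 495 496 495 497 495 649 690 690 687 688 689 645 612 506]
```

Emit:
servo_tool --motion '[{"gripper": -1, "linear": [0, 0, 0.002], "twist": 0}, {"gripper": -1, "linear": [0, 0, 0.004], "twist": 0}, {"gripper": -1, "linear": [0, 0, 0.006], "twist": 0}, {"gripper": -1, "linear": [0, 0, 0.006], "twist": 0}, {"gripper": -1, "linear": [0, 0, 0.006], "twist": 0}]'

```text
time_s: 5.07
tcp_pos: [659.6, 79.4, 2.8]
tool_rot: [-179.8, 0.1, -176.3]
contact_force: [0.1, 0.3, -0.1]
gripper_width: -0.1
```

Emit:
servo_tool --motion '[{"gripper": -1, "linear": [0, 0, 0.001], "twist": 0}, {"gripper": -1, "linear": [0, 0, 0.002], "twist": 0}, {"gripper": -1, "linear": [0, 0, 0.002], "twist": 0}, {"gripper": -1, "linear": [0, 0, 0.002], "twist": 0}]'

```text
time_s: 5.4
tcp_pos: [659.8, 79.4, 1.6]
tool_rot: [-179.8, 0.1, -176.3]
contact_force: [-3.0, 0.1, 7.5]
gripper_width: -0.3
```

Run:
```python
from h import *
snap('scene','scene6')
rel([656,82,39],184)
o=np.load('pics/scene6.npz'); p=o['p'].astype(int); d=o['d']; C=cloud('scene',d); print(sensors.state()['joint_efforts'].round(2))
for y in range(200,212): print(y,' '.join(f"{'#' if p[y,x].sum()<330 else '.'}{C[y,x,0]:4.0f},{C[y,x,1]:3.0f},{C[y,x,2]:3.0f}" for x in range(278,292)))
q=o['p'][150:230,235:335,::-1]; cv2.imwrite('pics/e6.png',cv2.resize(q,None,fx=7,fy=7,interpolation=cv2.INTER_NEAREST))
```

```text
t 5.45 tcp [659.8  79.4   1.5] rot [-1.7984e+02  1.0000e-01 -1.7627e+02] F [-2.1 -0.6  6.5] g -0.0
linear [ 0.0035  0.0027 -0.0375] twist -0.004726789701498083
[ 1.100e-01 -6.675e+01  9.810e+00 -3.305e+01 -3.000e-02 -9.900e-01
 -0.000e+00]
200 # 669, 19,126 # 672, 20,129 # 675, 20,131 # 676, 23,128 # 673, 32,116 # 675, 36,114 # 673, 44,104 # 673, 50, 97 # 672, 57, 89 # 666, 74, 64 # 670, 72, 70 # 670, 78, 63 . 662, 98, 35 . 666, 97, 39
201 . 670, 17,125 # 673, 18,128 # 675, 20,126 # 675, 24,122 # 673, 33,110 # 673, 39,104 # 673, 45, 97 # 673, 51, 91 # 673, 55, 87 # 667, 73, 61 # 671, 71, 66 # 669, 81, 55 . 665, 93, 38 . 667, 97, 34
202 . 640, 66, 39 . 641, 70, 36 . 674, 22,118 # 674, 28,112 # 673, 34,105 # 674, 39, 99 # 673, 46, 91 # 672, 52, 83 # 667, 68, 62 # 667, 74, 55 # 669, 76, 54 # 670, 80, 51 . 667, 92, 35 . 670, 93, 37
203 . 642, 64, 38 . 643, 67, 35 . 646, 69, 36 . 649, 71, 36 # 656, 64, 51 # 962,-451,906 # 662, 65, 56 # 666, 65, 59 # 666, 71, 52 # 667, 75, 48 # 670, 74, 52 . 669, 82, 43 . 670, 87, 37 . 672, 90, 36
204 . 644, 62, 36 . 647, 63, 38 . 649, 64, 38 . 651, 67, 38
[... 840 characters left out ...]
40 . 669, 63, 38 . 672, 65, 38 . 674, 66, 38 . 676, 68, 38 . 678, 72, 36 . 681, 72, 39 . 683, 75, 37
209 . 656, 46, 39 . 659, 46, 41 . 658, 53, 33 . 662, 53, 37 . 664, 55, 37 . 667, 56, 38 . 668, 60, 35 . 672, 59, 39 . 674, 61, 39 . 675, 66, 35 . 678, 66, 38 . 681, 68, 38 . 683, 69, 38 . 686, 70, 40
210 . 657, 45, 35 . 661, 44, 41 . 662, 47, 38 . 665, 49, 38 . 666, 53, 35 . 670, 52, 40 . 670, 58, 33 . 674, 56, 39 . 675, 60, 35 . 678, 61, 37 . 680, 64, 36 . 683, 64, 38 . 685, 66, 39 . 687, 70, 36
211 . 659, 42, 36 . 662, 43, 37 . 664, 45, 36 . 666, 48, 36 . 669, 48, 38 . 671, 51, 36 . 674, 51, 39 . 675, 55, 37 . 678, 56, 38 . 682, 55, 42 . 682, 61, 36 . 685, 62, 37 . 687, 64, 38 . 691, 62, 44
```

View pics/e6.png

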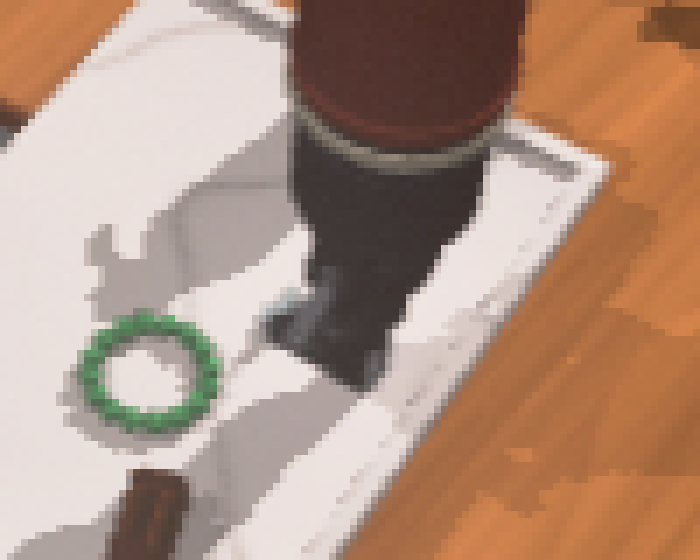

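Emit:
servo_tool --motion '[{"gripper": -1, "linear": [0, 0, -0.002], "twist": 0}, {"gripper": -1, "linear": [0, 0, -0.0027], "twist": 0}, {"gripper": -1, "linear": [0.003, 0, -0.0027], "twist": 0}, {"gripper": -1, "linear": [0.007, 0, -0.0027], "twist": 0}, {"gripper": -1, "linear": [0.011, 0, -0.0027], "twist": 0}, {"gripper": -1, "linear": [0.015, 0, -0.0027], "twist": 0}, {"gripper": -1, "linear": [0.019, 0, -0.0027], "twist": 0}, {"gripper": -1, "linear": [0.023, 0, -0.0027], "twist": 0}, {"gripper": -1, "linear": [0.027, 0, -0.0027], "twist": 0}, {"gripper": -1, "linear": [0.032, 0, -0.0027], "twist": 0}, {"gripper": -1, "linear": [0.037, 0, -0.0027], "twist": 0}, {"gripper": -1, "linear": [0.042, 0, -0.0027], "twist": 0}, {"gripper": -1, "linear": [0.047, 0, -0.0027], "twist": 0}, {"gripper": -1, "linear": [0.052, 0, -0.0027], "twist": 0}, {"gripper": -1, "linear": [0.057, 0, -0.0027], "twist": 0}, {"gripper": -1, "linear": [0.061, 0, -0.0027], "twist": 0}, {"gripper": -1, "linear": [0.064, 0, -0.0027], "twist": 0}, {"gripper": -1, "linear": [0.066, 0, -0.0027], "twist": 0}]'

```text
time_s: 6.95
tcp_pos: [593.5, 75.2, 4.2]
tool_rot: [-179.8, 0.1, -176.3]
contact_force: [-0.2, -0.1, 0.7]
gripper_width: 0.3
```

Run:
```python
from h import *
snap('scene','scene7')
rel([458,66,3.8])
q=cv2.imread('pics/scene7.png')[140:230,215:325]; cv2.imwrite('pics/e7.png',cv2.resize(q,None,fx=6,fy=6,interpolation=cv2.INTER_NEAREST))
```

```text
t 7.0 tcp [593.3  75.1   4.1] rot [-1.7984e+02  9.0000e-02 -1.7627e+02] F [ 0.7 -0.4  0.9] g 0.1
linear [ 1.357e-01 -3.000e-04  1.000e-04] twist None
```

View pics/e7.png

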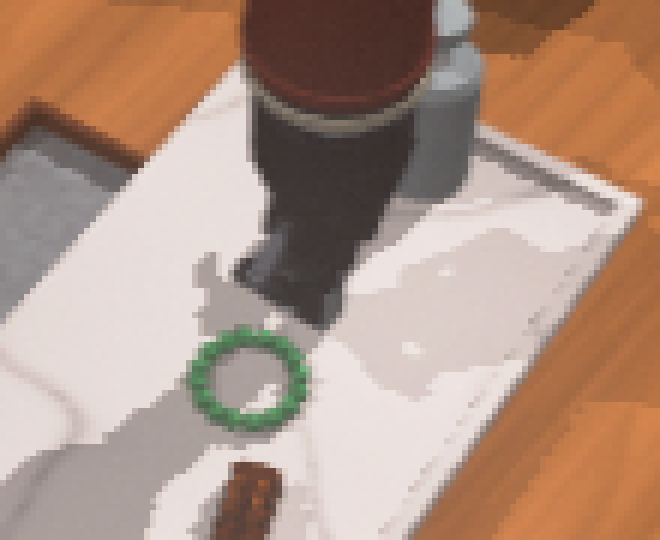

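Emit:
servo_tool --motion '[{"gripper": -1, "linear": [0.002, 0, 0], "twist": 0}, {"gripper": -1, "linear": [0.006, 0, 0], "twist": 0}, {"gripper": -1, "linear": [0.011, 0, 0], "twist": 0}, {"gripper": -1, "linear": [0.016, 0, 0], "twist": 0}, {"gripper": -1, "linear": [0.022, 0, 0], "twist": 0}, {"gripper": -1, "linear": [0.028, 0, 0], "twist": 0}, {"gripper": -1, "linear": [0.034, 0, 0], "twist": 0}, {"gripper": -1, "linear": [0.04, 0, 0], "twist": 0}, {"gripper": -1, "linear": [0.046, 0, 0], "twist": 0}, {"gripper": -1, "linear": [0.052, 0, 0], "twist": 0}, {"gripper": -1, "linear": [0.058, 0, 0], "twist": 0}, {"gripper": -1, "linear": [0.064, 0, 0], "twist": 0}, {"gripper": -1, "linear": [0.07, 0, 0], "twist": 0}, {"gripper": -1, "linear": [0.075, 0, 0], "twist": 0}, {"gripper": -1, "linear": [0.08, 0, 0], "twist": 0}, {"gripper": -1, "linear": [0.085, 0, 0], "twist": 0}, {"gripper": -1, "linear": [0.089, 0, 0], "twist": 0}, {"gripper": -1, "linear": [0.092, 0, 0], "twist": 0}, {"gripper": -1, "linear": [0.094, 0, 0], "twist": 0}]'

```text
time_s: 8.58
tcp_pos: [499.2, 69.0, 4.0]
tool_rot: [-179.9, 0.1, -176.3]
contact_force: [0.2, -0.0, -0.1]
gripper_width: 0.0
```

Run:
```python
from h import *
snap('scene','scene8'); snap('top','top8')
rel([458,66,3.8])
q=cv2.imread('pics/scene8.png')[130:220,195:305]; cv2.imwrite('pics/e8.png',cv2.resize(q,None,fx=6,fy=6,interpolation=cv2.INTER_NEAREST))
```

```text
t 8.68 tcp [499.2  69.    4. ] rot [-1.7985e+02  8.0000e-02 -1.7627e+02] F [-0.5 -0.5 -1. ] g -0.3
linear [ 0.0414 -0.0003  0.0001] twist None
```

View pics/e8.png

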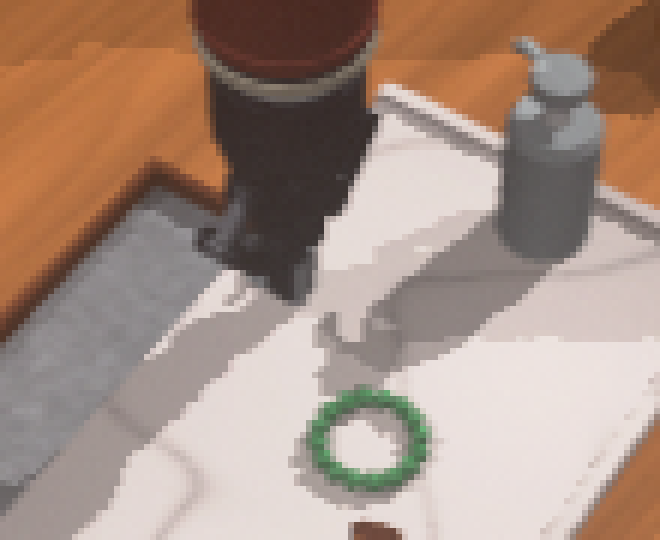

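View pics/top8.png

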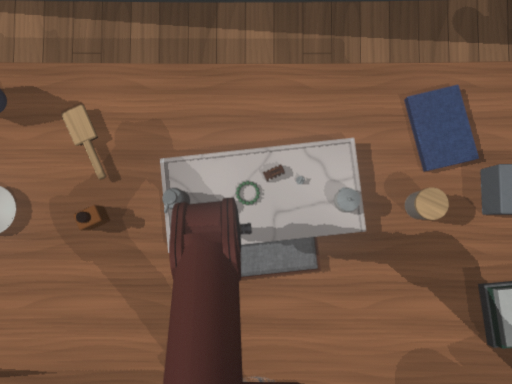

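Emit:
servo_tool --motion '[{"gripper": -1, "linear": [0.002, 0, 0], "twist": 0}, {"gripper": -1, "linear": [0.005, 0, 0], "twist": 0}, {"gripper": -1, "linear": [0.009, 0, 0], "twist": 0}, {"gripper": -1, "linear": [0.013, 0, 0], "twist": 0}, {"gripper": -1, "linear": [0.017, 0, 0], "twist": 0}, {"gripper": -1, "linear": [0.021, 0, 0], "twist": 0}, {"gripper": -1, "linear": [0.025, 0, 0], "twist": 0}, {"gripper": -1, "linear": [0.029, 0, 0], "twist": 0}, {"gripper": -1, "linear": [0.033, 0, 0], "twist": 0}, {"gripper": -1, "linear": [0.037, 0, 0], "twist": 0}, {"gripper": -1, "linear": [0.041, 0, 0], "twist": 0}, {"gripper": -1, "linear": [0.044, 0, 0], "twist": 0}, {"gripper": -1, "linear": [0.045, 0, 0], "twist": 0}, {"gripper": -1, "linear": [0.045, 0, 0], "twist": 0}]'

```text
time_s: 9.85
tcp_pos: [454.1, 66.1, 3.9]
tool_rot: [-179.9, 0.1, -176.3]
contact_force: [0.4, -0.4, 0.4]
gripper_width: -0.2
```

Run:
```python
from h import *
snap('scene','scene9')
rel([458,66,3.8])
q=cv2.imread('pics/scene9.png')[130:220,165:275]; cv2.imwrite('pics/e9.png',cv2.resize(q,None,fx=6,fy=6,interpolation=cv2.INTER_NEAREST))
```

```text
t 9.9 tcp [454.4  66.1   4. ] rot [-1.7986e+02  9.0000e-02 -1.7626e+02] F [ 0.5 -0.6 -0.1] g 0.0
linear [-0.0036 -0.0004  0.0002] twist None
```

View pics/e9.png

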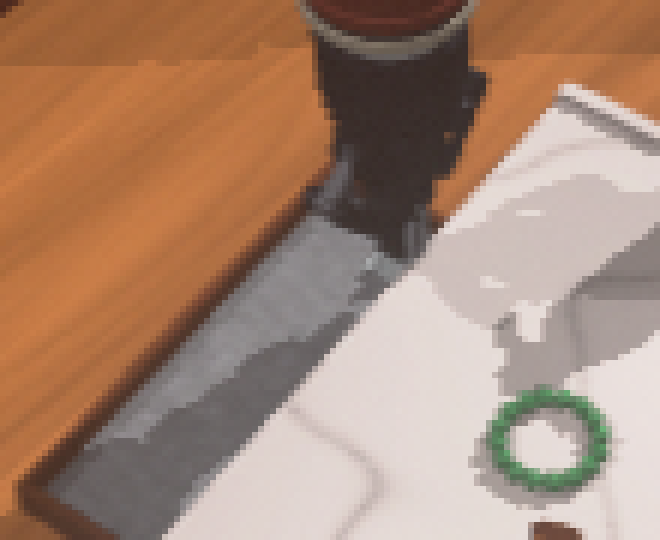

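Emit:
servo_tool --motion '[{"gripper": -1, "linear": [0, 0, -0.01], "twist": 0}, {"gripper": -1, "linear": [0, 0, -0.03], "twist": 0}, {"gripper": -1, "linear": [0, 0, -0.055], "twist": 0}, {"gripper": -1, "linear": [0, 0, -0.075], "twist": 0}, {"gripper": -1, "linear": [-0.01, -0.01, -0.085], "twist": 0.01}, {"gripper": -1, "linear": [-0.03, -0.03, -0.085], "twist": 0.02}, {"gripper": -1, "linear": [-0.055, -0.055, -0.085], "twist": 0.04}, {"gripper": -1, "linear": [-0.08, -0.08, -0.085], "twist": 0.05}, {"gripper": -1, "linear": [-0.105, -0.105, -0.085], "twist": 0.06}, {"gripper": -1, "linear": [-0.13, -0.125, -0.085], "twist": 0.06}, {"gripper": -1, "linear": [-0.155, -0.145, -0.085], "twist": 0.06}, {"gripper": -1, "linear": [-0.175, -0.165, -0.085], "twist": 0.06}, {"gripper": -1, "linear": [-0.19, -0.18, -0.085], "twist": 0.06}, {"gripper": -1, "linear": [-0.197, -0.19, -0.085], "twist": 0.06}, {"gripper": -1, "linear": [-0.2, -0.192, -0.085], "twist": 0.06}, {"gripper": -1, "linear": [-0.2, -0.192, -0.085], "twist": 0.06}]'

```text
time_s: 11.23
tcp_pos: [666.3, -112.7, 89.9]
tool_rot: [-179.8, 0.1, -179.8]
contact_force: [-0.5, 0.2, -0.7]
gripper_width: 0.2
```

Run:
```python
from h import *
snap('scene','scene10');snap('top','top10')
o=np.load('pics/scene10.npz'); C=cloud('scene',o['d'])
rel([662,-115,10],180)
m=(C[...,2]>40)&(C[...,2]<62)&(abs(C[...,0]-626)<20)&(abs(C[...,1]+115)<20); print(C[m].round(0).tolist())
m=(C[...,2]>49)&m;print(C[m].mean(0),C[m].min(0),C[m].max(0))
q=cv2.imread('pics/scene10.png')[130:260,165:305]; cv2.imwrite('pics/e10.png',cv2.resize(q,None,fx=4.5,fy=4.5,interpolation=cv2.INTER_NEAREST))
p=cv2.imread('pics/top10.png')[130:290,150:380]; cv2.imwrite('pics/f10.png',cv2.resize(p,None,fx=3.4,fy=3.4,interpolation=cv2.INTER_CUBIC))
```

```text
t 11.33 tcp [ 665.7 -111.    89.9] rot [-1.7991e+02  8.0000e-02 -1.7966e+02] F [-0.4  0.2  0.4] g -0.1
linear [ 0.0039 -0.0038  0.0799] twist 0.006001919873182827
[[606.0, -109.0, 40.0], [618.0, -109.0, 54.0], [618.0, -113.0, 54.0], [621.0, -113.0, 57.0], [621.0, -108.0, 51.0], [608.0, -116.0, 41.0], [620.0, -115.0, 52.0], [623.0, -114.0, 55.0], [625.0, -113.0, 56.0], [616.0, -115.0, 42.0], [618.0, -113.0, 42.0], [625.0, -117.0, 55.0], [627.0, -115.0, 55.0], [625.0, -105.0, 40.0], [617.0, -117.0, 40.0], [620.0, -116.0, 43.0], [626.0, -118.0, 53.0], [630.0, -118.0, 57.0], [632.0, -116.0, 56.0], [630.0, -106.0, 41.0], [618.0, -122.0, 42.0], [619.0, -120.0, 41.0], [622.0, -118.0, 42.0], [627.0, -120.0, 51.0], [631.0, -120.0, 55.0], [634.0, -118.0, 56.0], [630.0, -110.0, 40.0], [633.0, -109.0, 42.0], [622.0, -122.0, 42.0], [624.0, -120.0, 41.0], [626.0, -119.0, 43.0], [632.0, -121.0, 52.0], [634.0, -119.0, 52.0], [633.0, -113.0, 42.0], [635.0, -112.0, 44.0], [610.0, -135.0, 40.0], [624.0, -125.0, 42.0], [627.0, -123.0, 44.0], [628.0, -121.0, 42.0], [633.0, -117.0, 42.0], [634.0, -115.0, 42.0], [631.0, -124.0, 43.0], [633.0, -122.0, 42.0], [628.0, -133.0, 41.0]]
[ 626.13884312 -115.61359382   54.07062724] [ 618.17176807 -120.72214159   50.53328656] [ 634.04341819 -108.29970077   56.8485814 ]
```

View pics/e10.png

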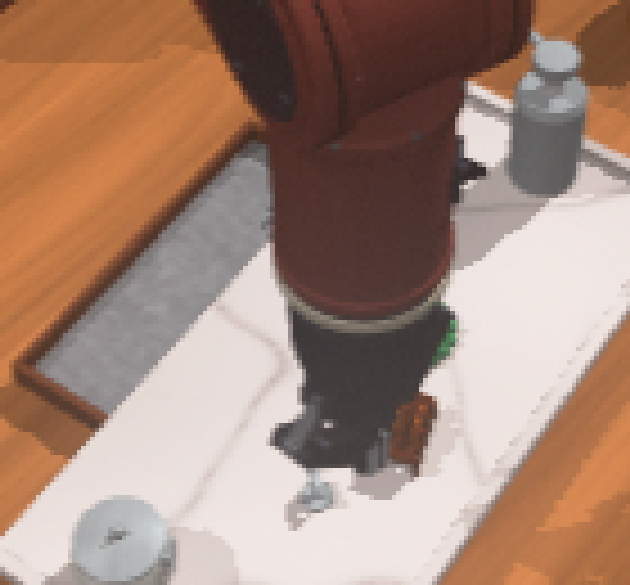

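View pics/f10.png

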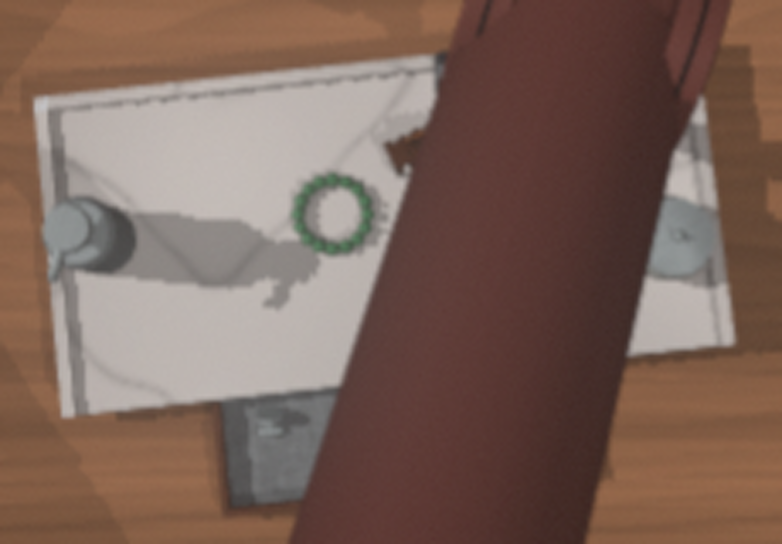

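Emit:
servo_tool --motion '[{"gripper": -1, "linear": [0.001, -0.002, 0.005], "twist": 0}, {"gripper": -1, "linear": [0.002, -0.004, 0.018], "twist": 0}, {"gripper": -1, "linear": [0.002, -0.004, 0.036], "twist": 0}, {"gripper": -1, "linear": [0.002, -0.004, 0.054], "twist": 0}, {"gripper": -1, "linear": [0.002, -0.004, 0.068], "twist": 0}, {"gripper": -1, "linear": [0.002, -0.004, 0.076], "twist": 0}, {"gripper": -1, "linear": [0.002, -0.004, 0.079], "twist": 0}, {"gripper": -1, "linear": [0.002, -0.004, 0.079], "twist": 0}, {"gripper": -1, "linear": [0.002, -0.004, 0.079], "twist": 0}]'

```text
time_s: 12.08
tcp_pos: [664.3, -115.3, 11.5]
tool_rot: [-179.9, 0.1, -179.7]
contact_force: [-0.4, 0.5, 0.1]
gripper_width: 0.1
```

Run:
```python
from h import *
snap('scene','scene11')
rel([662,-115,4],180)
q=cv2.imread('pics/scene11.png')[160:280,165:305]; cv2.imwrite('pics/e11.png',cv2.resize(q,None,fx=5,fy=5,interpolation=cv2.INTER_NEAREST))
```

```text
t 12.13 tcp [ 664.5 -115.3   11.8] rot [-1.7990e+02  1.6000e-01 -1.7965e+02] F [-0.2  0.9 -0.8] g -0.0
linear [0.0026 0.0004 0.0078] twist 0.0060219084123888916
```

View pics/e11.png

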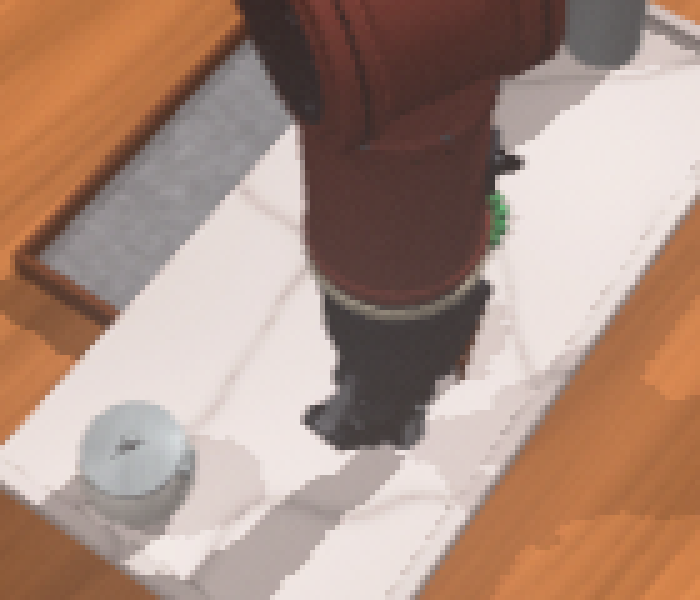

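Emit:
servo_tool --motion '[{"gripper": -1, "linear": [0, 0, 0.003], "twist": 0}, {"gripper": -1, "linear": [0, 0, 0.006], "twist": 0}, {"gripper": -1, "linear": [0, 0, 0.0075], "twist": 0}, {"gripper": -1, "linear": [0.001, 0, 0.0075], "twist": 0}, {"gripper": -1, "linear": [0.004, 0, 0.0075], "twist": 0}, {"gripper": -1, "linear": [0.008, 0, 0.0075], "twist": 0}, {"gripper": -1, "linear": [0.012, 0, 0.0075], "twist": 0}, {"gripper": -1, "linear": [0.016, 0, 0.0075], "twist": 0}, {"gripper": -1, "linear": [0.02, 0, 0.0075], "twist": 0}, {"gripper": -1, "linear": [0.024, 0, 0.0075], "twist": 0}, {"gripper": -1, "linear": [0.028, 0, 0.0075], "twist": 0}, {"gripper": -1, "linear": [0.033, 0, 0.0075], "twist": 0}, {"gripper": -1, "linear": [0.038, 0, 0.0075], "twist": 0}, {"gripper": -1, "linear": [0.043, 0, 0.0075], "twist": 0}, {"gripper": -1, "linear": [0.048, 0, 0.0075], "twist": 0}, {"gripper": -1, "linear": [0.053, 0, 0.0075], "twist": 0}, {"gripper": -1, "linear": [0.057, 0, 0.0075], "twist": 0}, {"gripper": -1, "linear": [0.06, 0, 0.0075], "twist": 0}, {"gripper": -1, "linear": [0.061, 0, 0.0075], "twist": 0}]'

```text
time_s: 13.72
tcp_pos: [603.0, -115.7, 4.2]
tool_rot: [-179.9, 0.1, -179.7]
contact_force: [0.5, -0.9, 0.7]
gripper_width: 0.2
```

Run:
```python
from h import *
snap('scene','scene12')
rel([474,-115.5,4],180)
q=cv2.imread('pics/scene12.png')[160:280,165:305]; cv2.imwrite('pics/e12.png',cv2.resize(q,None,fx=5,fy=5,interpolation=cv2.INTER_NEAREST))
```

```text
t 13.77 tcp [ 603.1 -115.7    4.2] rot [-1.7991e+02  1.5000e-01 -1.7967e+02] F [ 0.  -0.4  0.2] g -0.2
linear [ 1.291e-01  1.000e-03 -1.000e-04] twist 0.005839015495670748
```

View pics/e12.png

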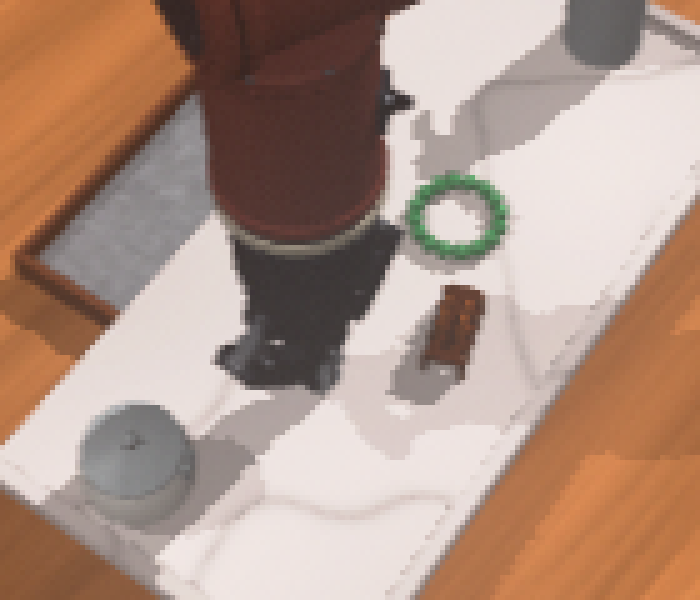

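Emit:
servo_tool --motion '[{"gripper": -1, "linear": [0.002, 0, 0], "twist": 0}, {"gripper": -1, "linear": [0.006, 0, 0], "twist": 0}, {"gripper": -1, "linear": [0.011, 0, 0], "twist": 0}, {"gripper": -1, "linear": [0.016, 0, 0], "twist": 0}, {"gripper": -1, "linear": [0.022, 0, 0], "twist": 0}, {"gripper": -1, "linear": [0.028, 0, 0], "twist": 0}, {"gripper": -1, "linear": [0.034, 0, 0], "twist": 0}, {"gripper": -1, "linear": [0.04, 0, 0], "twist": 0}, {"gripper": -1, "linear": [0.046, 0, 0], "twist": 0}, {"gripper": -1, "linear": [0.052, 0, 0], "twist": 0}, {"gripper": -1, "linear": [0.058, 0, 0], "twist": 0}, {"gripper": -1, "linear": [0.064, 0, 0], "twist": 0}, {"gripper": -1, "linear": [0.07, 0, 0], "twist": 0}, {"gripper": -1, "linear": [0.075, 0, 0], "twist": 0}, {"gripper": -1, "linear": [0.08, 0, 0], "twist": 0}, {"gripper": -1, "linear": [0.084, 0, 0], "twist": 0}, {"gripper": -1, "linear": [0.087, 0, 0], "twist": 0}, {"gripper": -1, "linear": [0.088, 0, 0], "twist": 0}]'

```text
time_s: 15.27
tcp_pos: [514.7, -116.3, 4.0]
tool_rot: [-179.9, 0.1, -179.7]
contact_force: [0.4, -0.7, 0.2]
gripper_width: -0.2
```

Run:
```python
from h import *
snap('scene','scene13')
rel([474,-115.5,4],180)
q=cv2.imread('pics/scene13.png')[160:280,165:305]; cv2.imwrite('pics/e13.png',cv2.resize(q,None,fx=5,fy=5,interpolation=cv2.INTER_NEAREST))
```

```text
t 15.32 tcp [ 514.8 -116.2    4. ] rot [-1.7991e+02  1.4000e-01 -1.7967e+02] F [0.2 0.8 0. ] g -0.0
linear [ 0.0408  0.001  -0.0001] twist 0.005680217477310168
```

View pics/e13.png

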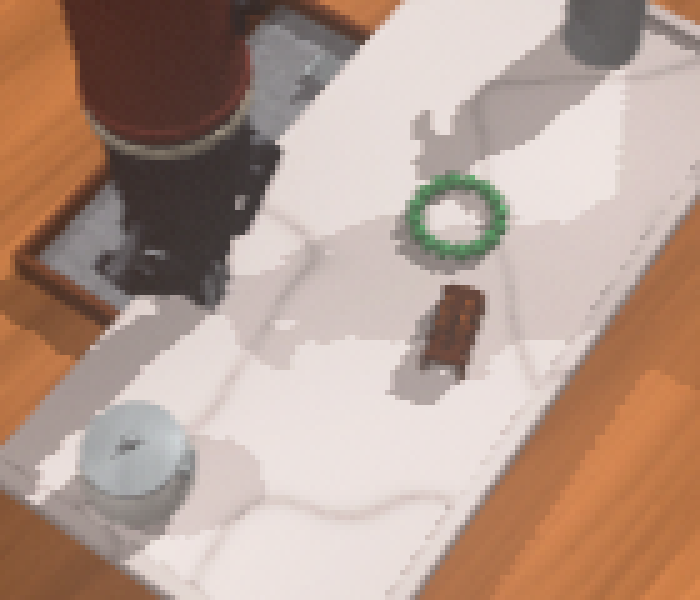

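Emit:
servo_tool --motion '[{"gripper": -1, "linear": [0.002, 0, 0], "twist": 0}, {"gripper": -1, "linear": [0.005, 0, 0], "twist": 0}, {"gripper": -1, "linear": [0.009, 0, 0], "twist": 0}, {"gripper": -1, "linear": [0.013, 0, 0], "twist": 0}, {"gripper": -1, "linear": [0.017, 0, 0], "twist": 0}, {"gripper": -1, "linear": [0.021, 0, 0], "twist": 0}, {"gripper": -1, "linear": [0.025, 0, 0], "twist": 0}, {"gripper": -1, "linear": [0.029, 0, 0], "twist": 0}, {"gripper": -1, "linear": [0.033, 0, 0], "twist": 0}, {"gripper": -1, "linear": [0.037, 0, 0], "twist": 0}, {"gripper": -1, "linear": [0.041, 0, 0], "twist": 0}, {"gripper": -1, "linear": [0.043, 0, 0], "twist": 0}, {"gripper": -1, "linear": [0.043, 0, 0], "twist": 0}, {"gripper": -1, "linear": [0.043, 0, 0], "twist": 0}]'

```text
time_s: 16.48
tcp_pos: [471.8, -116.4, 4.0]
tool_rot: [-179.9, 0.2, -179.7]
contact_force: [1.1, -0.8, 0.4]
gripper_width: 0.1
```

Emit:
servo_tool --motion '[{"gripper": -1, "linear": [0, 0, -0.01], "twist": 0}, {"gripper": -1, "linear": [0, 0, -0.03], "twist": 0}, {"gripper": -1, "linear": [0, 0, -0.055], "twist": 0}, {"gripper": -1, "linear": [0, 0, -0.08], "twist": 0}, {"gripper": -1, "linear": [0, 0, -0.1], "twist": 0}, {"gripper": -1, "linear": [0, 0, -0.12], "twist": 0}, {"gripper": -1, "linear": [0, 0, -0.14], "twist": 0}, {"gripper": -1, "linear": [0, 0, -0.15], "twist": 0}, {"gripper": -1, "linear": [0, 0, -0.15], "twist": 0}]'

```text
time_s: 17.23
tcp_pos: [473.0, -116.4, 156.5]
tool_rot: [-179.9, 0.4, -179.7]
contact_force: [1.2, 0.6, 0.3]
gripper_width: 0.0
```

Run:
```python
from h import *
snap('scene','scene14')
rel([300,-420,160])
q=cv2.imread('pics/scene14.png')[130:290,155:335]; cv2.imwrite('pics/e14.png',cv2.resize(q,None,fx=3.7,fy=3.7,interpolation=cv2.INTER_NEAREST))
```

```text
t 17.28 tcp [ 472.2 -116.3  154.8] rot [-179.94    0.28 -179.66] F [ 0.1 -0.4 -0.1] g 0.1
linear [ 0.1739 -0.3027 -0.0057] twist None
```

View pics/e14.png

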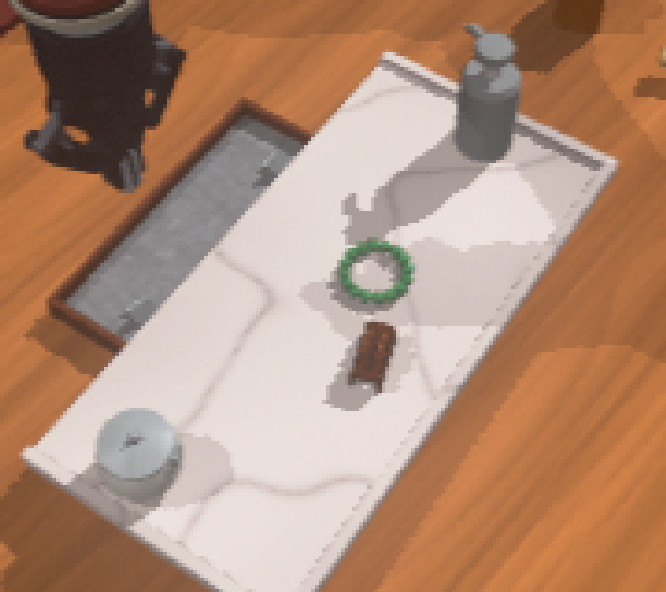

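Emit:
servo_tool --motion '[{"gripper": -1, "linear": [0.002, -0.015, 0], "twist": 0}, {"gripper": -1, "linear": [0.005, -0.04, 0], "twist": 0}, {"gripper": -1, "linear": [0.01, -0.07, 0], "twist": 0}, {"gripper": -1, "linear": [0.015, -0.1, 0], "twist": 0}, {"gripper": -1, "linear": [0.02, -0.13, 0], "twist": 0}, {"gripper": -1, "linear": [0.025, -0.16, 0], "twist": 0}, {"gripper": -1, "linear": [0.03, -0.19, 0], "twist": 0}, {"gripper": -1, "linear": [0.035, -0.22, 0], "twist": 0}, {"gripper": -1, "linear": [0.04, -0.25, 0], "twist": 0}, {"gripper": -1, "linear": [0.045, -0.275, 0], "twist": 0}, {"gripper": -1, "linear": [0.05, -0.29, 0], "twist": 0}, {"gripper": -1, "linear": [0.05, -0.295, 0], "twist": 0}, {"gripper": -1, "linear": [0.05, -0.295, 0], "twist": 0}, {"gripper": -1, "linear": [0.05, -0.295, 0], "twist": 0}]'

```text
time_s: 18.45
tcp_pos: [424.0, -410.5, 153.9]
tool_rot: [-180.0, 0.2, -179.7]
contact_force: [-0.2, 0.1, -0.3]
gripper_width: -0.2
```

Run:
```python
from h import *
snap('top','top15')
rel([300,-420,160])
C=cloud('top',np.load('pics/top15.npz')['d']); C0=cloud('top',np.load('pics/top0.npz')['d'])
for nm,c,r in(('bracelet',(592,20),45),('clip',(642,-44),35)):
    for X in(C0,C):
        m=(X[...,2]>42)&(np.hypot(X[...,0]-c[0],X[...,1]-c[1])<r); print(nm,X[m].mean(0).round(1))
p=cv2.imread('pics/top15.png')[130:290,150:380]; cv2.imwrite('pics/f15.png',cv2.resize(p,None,fx=3.4,fy=3.4,interpolation=cv2.INTER_CUBIC))
```

```text
t 18.5 tcp [ 424.4 -410.   154.1] rot [ 180.      0.24 -179.59] F [ 0.7  0.1 -1.2] g -0.1
linear [ 0.1244 -0.0091 -0.0064] twist None
bracelet [591.9  20.5  45.8]
bracelet [592.6  20.8  45.8]
clip [642.5 -44.5  56.9]
clip [642.2 -44.4  56.7]
```

View pics/f15.png

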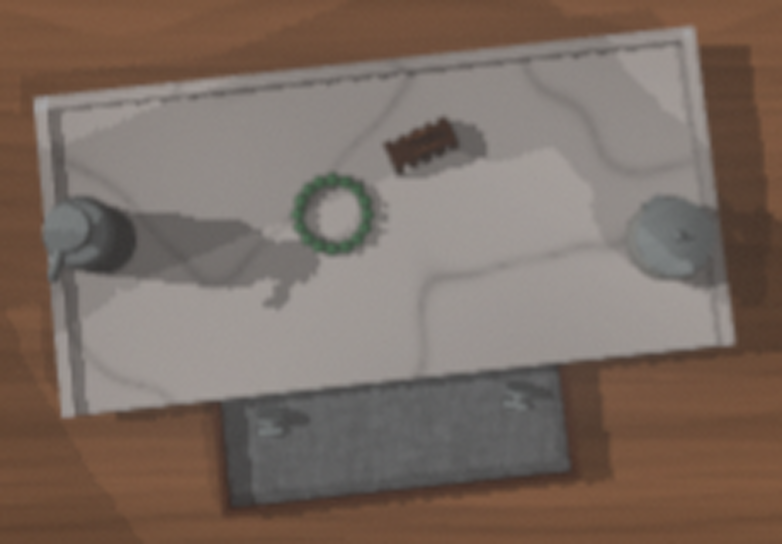

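Both cufflinks are in the catch-all, at crop pixels (275,425) and (520,397). The bracelet and clip are where they started, and the arm is clear.

```bash
python3 -c "
from h import *
print(order.close_job())"
```

```text
the job is handed in; nothing more can be done
None
```

Both silver cufflinks are in the wooden catch-all. I swept each one over the open front edge with closed fingers and picked neither up. The job was handed in at about 18.5 s on the robot's clock.

**Last checks:**
- The final top picture shows both cufflinks lying inside the catch-all.
- From the depth data, the bracelet and clip are within 1 mm of their starting positions.
- The dispenser and pot look unmoved in that picture. I did not measure them, and I did not check the perfume or the candle.
- The largest contact force in any reading was about 8 N, when I touched the marble lightly to find its height.

**One disagreement:** the reported tool height was wrong. The camera depth put the fingertips roughly 35–40 mm higher than the state said. My first low pass at cufflink A went over it without touching it. The touch on the marble came at a reported 1.6 mm, where the true height is 36 mm, so the offset is about 34 mm. I used that offset for both sweeps.

The two cameras also differed by about 4 mm in y. I went with the scene camera because it agreed with where the fingers were reported to be.

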